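# Lock the keyhole hold-down strap over a flatted bar

## Robot

A 6-joint arm with a two-finger parallel gripper is mounted at the origin on the work surface. World frame = base frame: x ahead of the robot, y to its left, z up, the work surface at z = 0. Lengths are in m, angles in rad, forces in N, time in s.
With the tool pointing down it reaches from about 0.35 to 0.85 m from the base axis. Payload 8.1 kg.
Tool frame: the origin (TCP) lies midway between the tips of the shut fingers; the grasp point (between the pads) lies 19 mm behind it; z points along the fingers, y is the direction in which the jaws open and shut (so a half turn about z gives the same grasp; the last joint's range is limited). The gripper opens to 93 mm and grips with 3 to 60 N. Pads are 15 mm wide; open, the fingers measure 128 mm over their backs; the gripper's body (75 mm by 188 mm) begins 65 mm behind the grasp point.
Start: joints at [-1.431, 0.13, 1.488, -0, 1.523, -0.085], TCP at [0.134, -0.585, 0.219] pointing down, gripper open.
Joint ranges: [-2.96, 2.96], [-0.89, 2.26], [0.02, 2.5], [-1.34, 4.48], [0, 2.73], [-2.66, 2.66]. Speed limits (rad/s): [2.39, 2.39, 2.79, 3.14, 3.14, 3.14].

## Interface

Orientations are given as a rotation vector (axis times angle).
In Python, from plant import robot gives the robot as it stands. The module is installed in compiled form; this text tells all that it offers.
- The arm moves only by the shell command python3 -m pendant 'ROWS' [FORCE]. ROWS is JSON, a list of rows, each an object with "translation": the shift along the tool's x, y, z in mm, a list of three; "twist": the turn, a rotation vector about the tool's x, y, z in rad, a list of three; "grip": the opening, from -1 (shut) to 1 (fully open). A call has exactly 10 rows; each row shifts and turns the pose as measured when the row begins, along the tool's axes as they then stand; what a row does not reach is not made up. A row lasts 1/10 s, in which the tool goes at most 50 mm and 8.59 degrees, less where a joint would pass 70% of its speed; a pose out of reach is approached as far as the arm can. A call is refused whole if a number of a shift passes 50 or a number of a turn 0.15, either way. A call with a gripper value outside its range is refused whole. The fingers move at their own pace and stop on an object; FORCE is the grip in N (left out, the last holds). Time passes only in rows, so rows that do not move let the fingers close, or fill a call up. It gives the time, the measured TCP pose, the force and the opening at its end, in the units of the state.
- robot.read_state(): the state, without advancing time (a new reading comes with each control period).
- robot.read_camera(name): name is "scene" or "top" or "wrist"; returns (picture, depth): 480x640x3 uint8, red, green, blue; 480x640 float32, m along the optical axis (not along the pixel's ray), 0 where there is no reading.
- robot.camera_info(name): a dict with "vertical_fov" (degrees; the focal length in pixels is half the picture's height over the tangent of half this angle, whatever the lens; pixels are square), "cx", "cy" (the principal point, pixels), "cam_to_world" (4x4, takes a point from camera to world coordinates). Camera axes: x right, y up, looking along -z (the intrinsics and any distortion apply to the point x, -y, -z); pixel columns grow to the right and rows downward; lengths in m; the calibration is good to about 2 mm. A picture is of the moment at which its call begins: read the wrist's pose just before it. camera_info takes no time and is no camera call; for the wrist camera it gives the pose at the moment of the call.
- robot.close_job(): hands the job in, once; it reports no verdict.
The state is a dict: "t": time; "q": joint angles; "dq": joint speeds; "joint_torque": joint torques, N m; "tool_pos": TCP position; "orientation": TCP orientation; "force": force on the tool from outside, world axes, zero at the start; "wrist_torque": the same for the moment, N m; "opening": finger opening in m.
Only numpy, scipy, OpenCV 4.12 (cv2) and the standard library are available. Lean on these libraries where they do the work, as an engineer would, in place of code of your own. Each camera call takes 0.05 s, during which the arm holds its last target. There are 200 camera calls.

## Task

On the V-block fixture, roll the bar by its lever pin until its flat faces straight up, then take the keyhole-slotted strap by its lug, lower it over both screw heads so that it lies down on the two posts across the flat, and slide it along its length until it is fully home with both screws at the ends of the narrow slots. Let go and leave the strap locked there with the flat still up; leave the other tools, and the similar plain strap with round holes, where they lie.

Things in the scene. Friction and masses are not known exactly. Their poses are not given: they have to be found in the camera images.
- fixture_mid (a point): Fixture middle, level with its two post tops, on which the strap's underside must lie, 109 mm above the bench. x: along the bar to the lever pin; y: along the line of the two screws; z up. Posts 26 mm thick. V-blocks at x = +-44 mm, with clips rising to z = +7.5 mm. Base plate 190 x 150 mm (x -83 to +107), its top at z = -47 mm, fixed on the surface plate (50 mm high).
- screw_head (a point): Top of the screw head at the fixture's +y side. One like it stands on the other post, 96 mm away; both are 48 mm from the fixture's middle. Shank 7 mm diameter, upright; head 14 mm diameter, 5 mm thick, its underside 6.5 mm and its top 11.5 mm above the post top.
- bar (a joint): Roll of the bar in the V-blocks, rad: 0 = flat straight up and lever pin upright; positive = pin leans to the fixture's +y, as at the start. Clips keep it down: it only turns (range -1.4 to 1.4), with 0.05 N m friction, and stays where left. Its axis lies along the fixture's x, 8 mm below the post tops. At 0 the flat lies 2 mm below the strap; beyond about 0.2 rad the bar stands in the strap's way.
- lever_tip (a point): Free end of the lever pin: 8 mm diameter, its end 50 mm from the bar's axis, at fixture x = +80 mm, pointing the way the flat faces. Swing it up along its arc: pushed level at its end while it leans far over, it binds. The bar is 14 mm diameter there (x = +62 to +90 mm) and 24 mm from x = -72 to +62 mm; the flat spans x = -26 to +26 mm, 6 mm from the axis.
- strap_lug (a point): Centre of the lug (40 mm along x, 12 mm along y, 40 mm high) in the middle of the keyhole strap: 160 mm along x, 40 along y, 5 thick, about 0.35 kg, lying flat on the bench, underside 25 mm below this point. Round openings of 18 mm centred at x = -40 and +56 mm, each with a slot 10 mm wide towards -x where the screw is home at x = -56 and +40 mm (slot end 5 mm beyond). Fits either way round.
- strap_home (a point): Point on the underside of the keyhole strap midway between the two home points (8 mm towards -x from below the lug), same axes as the lug. It lies on the fixture's middle when the strap is locked, and 16 mm from it when the screws are in the middle of the wide openings.
- plain_strap: Bystander: similar but shorter strap, 110 x 40 x 5 mm, with the same lug and two plain round holes. Origin under its middle, x along it.
- dial_stand_base (a point): Bystander: dial gauge on a magnetic stand, standing on the surface plate. This is the middle of its base block (50 x 45 x 50 mm); its post reaches 140 mm above this point, and an arm with the 38 mm dial reaches 84 mm towards its -x.
- drilled_block: Bystander: dark steel block with holes, 60 x 40 x 35 mm, on the surface plate. Origin under its middle.
- file_a: Bystander: file lying on the bench, blade 150 mm long towards its x, handle 100 mm towards -x; origin on the bench where they meet.
- file_b: Bystander: file lying on the bench, blade 130 mm long towards its x, handle 100 mm towards -x; origin on the bench where they meet.
- micrometer: Bystander: micrometer lying flat, about 100 x 50 x 15 mm. Origin at its underside.
- parallel_block: Bystander: ground steel block 50 x 25 x 40 mm high. Origin under its middle.
Things that resemble listed ones, but are neither listed nor needed, are in the scene too. Leave any black look-alike of the part that bears strap_lug alone.

How it is judged:
By the outcome, as a careful person would: the job done as asked, in the order asked, and still so for the second after the job is handed in, with the robot touching nothing.
It also fails if it takes over 59 s, if anything falls off the work surface, if the arm or the gripper's body presses on something with over 40 N, if the wrist force passes 120 N, or if a joint passes its speed limit or range.

## Working session

There is one attempt and no reset: what is moved stays moved. The work goes in short steps, Python scripts to look and compute and a shell command to move; the robot and the scene stay as the last step left them, time stands still between calls to the robot, and variables do not carry over. Pictures are saved under pics/ and viewed, about 8 in all and at most 12, crops included, and the job is handed in when it is done.

```bash
mkdir -p pics; cat > h.py <<'E'
import numpy as np, cv2
from plant import robot
from scipy.spatial.transform import Rotation as R
def snap(n,save=None):
    i=robot.camera_info(n); p,d=robot.read_camera(n)
    if save: cv2.imwrite('pics/'+save+'.png',p[:,:,::-1]); np.savez('pics/'+save+'.npz',p=p,d=d,T=i['cam_to_world'],f=240/np.tan(np.radians(i['vertical_fov']/2)),cx=i['cx'],cy=i['cy'])
    return p,d,i
class V:
    def __init__(s,name):
        z=np.load('pics/'+name+'.npz'); s.p=z['p'];s.d=z['d'];s.T=z['T'];s.f=float(z['f']);s.cx=float(z['cx']);s.cy=float(z['cy'])
    def ray(s,u,v):
        r=np.stack([(np.asarray(u,float)-s.cx)/s.f,-(np.asarray(v,float)-s.cy)/s.f,-np.ones_like(np.asarray(u,float))],-1)
        return r
    def pt(s,u,v,d=None):
        d=s.d[np.asarray(v,int),np.asarray(u,int)] if d is None else d
        return (s.ray(u,v)*np.asarray(d)[...,None])@s.T[:3,:3].T+s.T[:3,3]
    def plane(s,u,v,z):
        r=s.ray(u,v)@s.T[:3,:3].T; o=s.T[:3,3]
        return o+r*((z-o[2])/r[...,2])[...,None]
    def cloud(s):
        v,u=np.mgrid[:480,:640]; return s.pt(u,v,s.d)
    def proj(s,P):
        c=(np.asarray(P)-s.T[:3,3])@s.T[:3,:3]; return np.stack([s.cx+s.f*c[...,0]/-c[...,2], s.cy-s.f*c[...,1]/-c[...,2]],-1)
E
python3 - <<'E'
from h import *
for n in('scene','top'):
    p,d,i=snap(n,n+'0'); print(n,{k:(np.round(v,3).tolist() if k=='cam_to_world' else v) for k,v in i.items()})
print(robot.read_state())
E
```

```text
scene {'vertical_fov': 55.82854283408435, 'cx': 311.3759152814217, 'cy': 245.18768929152236, 'cam_to_world': [[0.469, -0.55, 0.691, 1.238], [0.883, 0.29, -0.369, -0.434], [0.002, 0.783, 0.622, 0.767], [0.0, 0.0, 0.0, 1.0]]}
top {'vertical_fov': 51.552022181669884, 'cx': 324.2140559477561, 'cy': 242.21569530253424, 'cam_to_world': [[0.027, 0.997, -0.078, 0.443], [-1.0, 0.027, -0.002, -0.067], [-0.0, 0.078, 0.997, 1.113], [0.0, 0.0, 0.0, 1.0]]}
{'t': 0.1, 'q': array([-1.43140388e+00,  1.31082244e-01,  1.48916624e+00, -7.62688827e-06,
        1.52297748e+00, -8.53706425e-02]), 'dq': array([ 0.00106276, -0.00129915, -0.00376476,  0.00053271, -0.00056034,
        0.00109974]), 'joint_torque': array([-2.57375204e-04, -5.61343610e+01, -4.93100095e+01,  7.69166811e-02,
        2.90964375e-02, -5.04995853e-05]), 'tool_pos': array([ 0.13369112, -0.58439905,  0.21769664]), 'orientation': array([-3.12015271e+00, -3.52131851e-01,  8.12099472e-05]), 'force': array([ 0.25973375, -0.37650534,  0.32397152]), 'wrist_torque': array([ 0.04531566, -0.00220847, -0.00096555]), 'opening': 0.09269741334022187}
```

View pics/scene0.png

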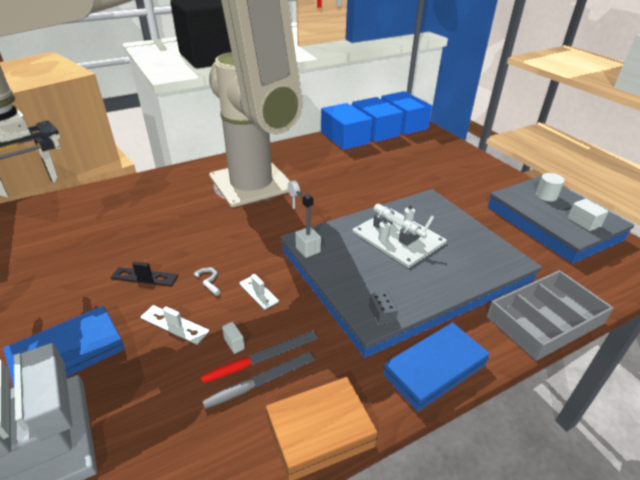

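View pics/top0.png

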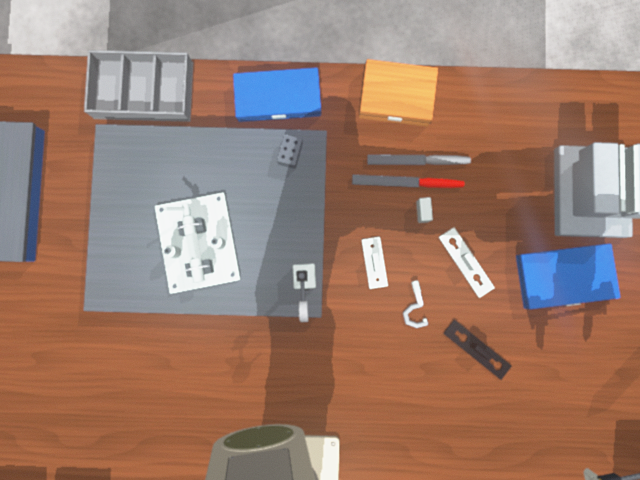

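Candidates in the top view: the bright strap at (466,262), about twice as long as the other and with keyholes; the shorter plain strap at (374,262) with round holes; and a black look-alike at (478,348). I choose (466,262). The fixture is at (197,243) and the lever is the pin leaning at its far end. Next is a close crop and measurements.

```bash
python3 - <<'E'
from h import *
t=V('top0'); s=V('scene0')
a=cv2.resize(t.p[170:300,140:255],None,fx=4,fy=4,interpolation=2)[:,:,::-1]
b=cv2.resize(t.p[220:305,430:500],None,fx=4.5,fy=4.5,interpolation=2)[:,:,::-1]
h=max(a.shape[0],b.shape[0]); pad=lambda i:cv2.copyMakeBorder(i,0,h-i.shape[0],0,0,0)
cv2.imwrite('pics/crop1.png',np.hstack([pad(a),pad(b)]))
for n,z in(('top',t),('scene',s)):
    C=z.cloud(); np.save('pics/c'+n,C)
C=t.cloud()
# strap
m=(t.p.min(2)>150).astype(np.uint8); n,l,st,ce=cv2.connectedComponentsWithStats(m)
for i in range(1,n):
    if 80<st[i,4]<8000:
        x,y,w,h_,ar=st[i]
        if y<100 or y>350: continue
        r=cv2.minAreaRect(np.argwhere(l==i)[:,::-1].astype(np.float32)); Z=C[l==i][:,2]
        print(ce[i].round(1),ar,np.round(cv2.boxPoints(r),1).tolist(),'zmed',np.median(Z).round(4),Z.max().round(4),'boxc on med plane',t.plane(*r[0],np.median(Z)).round(4))
E
```

```text
[614.5 186.4] 3195 [[593.0, 143.0], [639.0, 143.0], [639.0, 237.0], [593.0, 237.0]] zmed 0.1598 1.1128 boxc on med plane [ 0.6339 -0.6275  0.1598]
[568.  156.7] 414 [[559.0, 174.0], [559.0, 146.0], [582.0, 146.0], [582.0, 174.0]] zmed 0.0298 0.0357 boxc on med plane [ 0.7245 -0.6045  0.0298]
[452.5 158.7] 199 [[428.8999938964844, 159.89999389648438], [429.5, 153.6999969482422], [470.29998779296875, 157.39999389648438], [469.79998779296875, 163.60000610351562]] zmed 0.0196 0.0251 boxc on med plane [ 0.7229 -0.3396  0.0196]
[202.8 244.3] 7063 [[152.5, 204.3000030517578], [251.60000610351562, 186.5], [268.79998779296875, 282.20001220703125], [169.6999969482422, 300.0]] zmed 0.0622 1.1128 boxc on med plane [0.516  0.1761 0.0622]
[425.4 208.7] 269 [[418.6000061035156, 197.6999969482422], [430.20001220703125, 196.6999969482422], [432.1000061035156, 219.6999969482422], [420.5, 220.6999969482422]] zmed 0.0401 1.1128 boxc on med plane [ 0.6055 -0.2825  0.0401]
[466.6 262.7] 1310 [[437.79998779296875, 236.8000030517578], [453.79998779296875, 226.1999969482422], [494.70001220703125, 287.5], [47
[... 208 characters left out ...]
368.79998779296875, 289.1000061035156]] zmed 0.0051 1.1128 boxc on med plane [ 0.4868 -0.1775  0.0051]
[304.7 275.3] 403 [[292.0, 264.20001220703125], [314.1000061035156, 262.79998779296875], [315.6000061035156, 287.3999938964844], [293.5, 288.79998779296875]] zmed 0.0999 1.1128 boxc on med plane [ 0.4522 -0.0251  0.0999]
[415.2 306.7] 398 [[396.70001220703125, 284.1000061035156], [418.29998779296875, 279.5], [427.8999938964844, 325.1000061035156], [406.29998779296875, 329.70001220703125]] zmed 0.01 0.0193 boxc on med plane [ 0.3962 -0.2622  0.01  ]
[303.1 311. ] 166 [[299.0, 301.0], [307.0, 301.0], [307.0, 320.0], [299.0, 320.0]] zmed 0.211 1.1128 boxc on med plane [ 0.3888 -0.0301  0.211 ]
```

View pics/crop1.png

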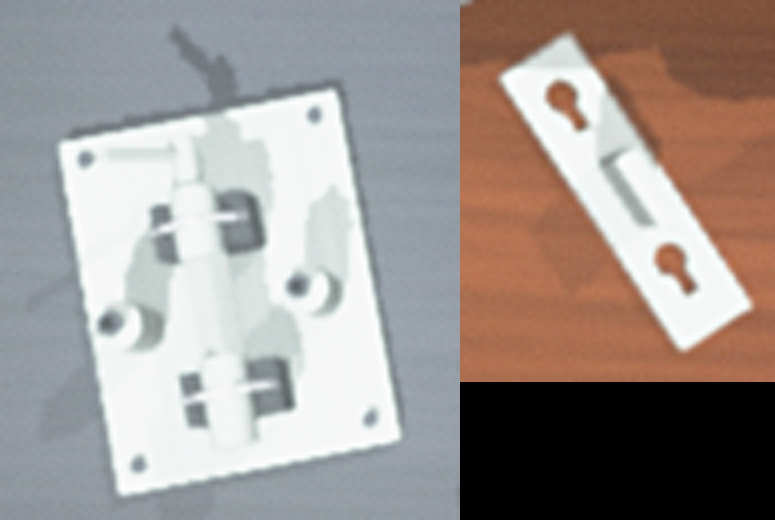

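The crop confirms the two keyholes (wide ends at upper left, slots toward lower right) on the chosen strap. In the left half, dark screw heads show at top pixels ~(168,250) and ~(215,241), and the pin leans image-left (+y). Now the numbers.

```bash
python3 - <<'E'
from h import *
t=V('top0'); C=t.cloud(); g=t.p.astype(int).mean(2)
S=[]
for (u,v) in((168,250.5),(215,241.5)):
    y0,x0=int(v)-6,int(u)-6; w=np.clip(150-g[y0:y0+13,x0:x0+13],0,None); yy,xx=np.mgrid[y0:y0+13,x0:x0+13]
    c=(w*xx).sum()/w.sum(),(w*yy).sum()/w.sum(); P=t.plane(*c,0.1205); S.append(P)
    print('screw',np.round(c,2),P.round(4),'depthz',C[int(round(c[1])),int(round(c[0])),2].round(4)); print(g[y0:y0+13,x0:x0+13].astype(int))
d=S[0]-S[1]; yaw=np.arctan2(d[1],d[0])-np.pi/2; mid=(S[0]+S[1])/2; print('sep',np.linalg.norm(d),'yaw',np.degrees(yaw),'mid',mid)
Rz=R.from_euler('z',yaw).as_matrix()
L=(C-np.r_[mid[:2],0.109])@Rz   # fixture coords
# height map summary in the fixture frame
for z in range(-45,40,6):
    m=(L[...,2]*1e3>z)&(L[...,2]*1e3<=z+6)&(abs(L[...,0])<.11)&(abs(L[...,1])<.08)
    if m.sum(): print(z,m.sum(),(L[m][:,:2].min(0)*1e3).round(),(L[m][:,:2].max(0)*1e3).round())
m=(L[...,0]>.07)&(L[...,0]<.09)&(abs(L[...,1])<.07)&(L[...,2]>-.03)
print('lever region\n',(L[m][np.argsort(L[m][:,1])][::2]*1e3).round(0).tolist())
m=(L[...,2]>-.001)&(abs(L[...,0])<.06)&(abs(L[...,1])<.035); print('V/clip',(L[m].min(0)*1e3).round(),(L[m].max(0)*1e3).round())
m=(L[...,2]>-.042)&(abs(L[...,0]-.05)<.012)&(abs(L[...,1])<.04); A=L[m]*1e3
for a in range(-40,40,5):
    b=A[(A[:,1]>a)&(A[:,1]<=a+5)]; 
    if len(b): print('vb y',a,'x',b[:,0].min().round(),b[:,0].max().round(),'zmax',b[:,2].max().round())
# strap: holes
m=(t.p.min(2)>150).astype(np.uint8)
sub=m[220:305,430:500]; k,l,st,ce=cv2.connectedComponentsWithStats(1-sub,connectivity=4)
for i in range(1,k):
    if 8<st[i,4]<300: print('hole',ce[i]+[430,220],st[i,4],t.plane(*(ce[i]+[430,220]),0.005).round(4))
m=(abs(C[...,0]-.493)<.03)&(abs(C[...,1]+.382)<.03)&(C[...,2]>.03)&(C[...,2]<.06); print('lug top',C[m].mean(0),C[m].min(0),C[m].max(0),m.sum())
xy=C[m][:,:2]; r=cv2.minAreaRect((xy*1e3).astype(np.float32)); print(r)
E
```

```text
screw [166.44 250.38] [0.4952 0.2503 0.1205] depthz 0.1212
[[250 247 246 246 246 246 246 247 242 214 202 201 200]
 [250 247 246 246 244 238 235 232 227 211 196 192 190]
 [251 248 247 245 232 219 218 220 222 216 212 203 179]
 [246 249 249 242 212 189 191 208 217 223 233 235 200]
 [232 249 245 217 167 155 158 172 200 224 239 248 230]
 [221 245 222 161 122 123 141 158 180 220 242 249 246]
 [221 241 188 126  99 109 135 150 166 221 245 249 247]
 [224 240 187 122 106 109 131 151 183 237 248 249 249]
 [212 233 195 149 133 135 148 179 224 247 248 248 248]
 [191 226 223 194 186 174 188 224 246 248 247 248 238]
 [175 228 243 237 232 228 235 246 248 247 248 245 216]
 [163 224 248 247 245 245 247 247 247 247 245 227 190]
 [152 217 247 246 244 244 246 246 245 243 230 205 183]]
screw [213.75 241.04] [0.5165 0.1566 0.1205] depthz 0.1228
[[246 246 246 246 246 246 243 229 222 221 220 221 223]
 [246 246 246 245 239 233 231 224 221 220 214 211 217]
 [246 245 247 245 225 215 218 224 223 220 212 205 204]
 [246 245 247 239 202 182 190 207 219 225 231 229 196]
 [246 247 241 205 158 150 157 175 204 233 246 
[... 2353 characters left out ...]
0 x 39.0 56.0 zmax -10.0
vb y -25 x 38.0 57.0 zmax -4.0
vb y -20 x 39.0 56.0 zmax -1.0
vb y -15 x 39.0 61.0 zmax 3.0
vb y -10 x 38.0 62.0 zmax 6.0
vb y -5 x 38.0 62.0 zmax 7.0
vb y 0 x 38.0 61.0 zmax 7.0
vb y 5 x 39.0 61.0 zmax 7.0
vb y 10 x 39.0 59.0 zmax 3.0
vb y 15 x 38.0 57.0 zmax -1.0
vb y 20 x 38.0 57.0 zmax -6.0
vb y 35 x 41.0 41.0 zmax -42.0
hole [453.03846154 242.40384615] 52 [ 0.5365 -0.3523  0.005 ]
hole [477.14285714 278.36734694] 49 [ 0.4578 -0.4064  0.005 ]
lug top [ 0.49269659 -0.38085574  0.04266887] [ 0.47504504 -0.3960871   0.03028008] [ 0.51186913 -0.36715118  0.04850062] 136
((492.852783203125, -381.8812561035156), (39.0125846862793, 12.92492389678955), 33.99869918823242)
```

```bash
cat >> h.py <<'E'
def Tnow():
    s=robot.read_state(); T=np.eye(4); T[:3,:3]=R.from_rotvec(s['orientation']).as_matrix(); T[:3,3]=s['tool_pos']; return T,s
def down(yaw):  # tool down, tool x at yaw
    return R.from_euler('zx',[yaw,np.pi]).as_matrix()
def go(pos,yaw_deg,n=10):
    """equal rows (screw motion) to reach pos/yaw with the tool down"""
    from scipy.linalg import logm
    T,s=Tnow(); G=np.eye(4); G[:3,:3]=down(np.radians(yaw_deg)); G[:3,3]=pos
    X=np.real(logm(np.linalg.inv(T)@G))/n
    print('n',n,'translation',(X[:3,3]*1e3).round(1).tolist(),'twist',[round(float(a),4) for a in(X[2,1],X[0,2],X[1,0])])
def show():
    T,s=Tnow(); print('t',round(s['t'],2),'pos',T[:3,3].round(4),'yaw',np.degrees(np.arctan2(T[1,0],T[0,0])).round(2),'tilt',np.degrees(np.arccos(-T[2,2])).round(2),'F',s['force'].round(1),'op',round(s['opening'],4))
E
python3 - <<'E'
from h import *
show(); T,s=Tnow(); i=robot.camera_info('wrist'); print((np.linalg.inv(T)@i['cam_to_world']).round(3),i['vertical_fov'],i['cx'],i['cy'])
go([.47,-.42,.33],34,10); go([.47,-.42,.33],34,12)
E
```

```text
t 0.1 pos [ 0.1337 -0.5844  0.2177] yaw 12.88 tilt 0.09 F [ 0.3 -0.4  0.3] op 0.0927
[[-0.     0.96   0.279  0.078]
 [ 1.     0.     0.001  0.001]
 [ 0.     0.279 -0.96  -0.166]
 [ 0.     0.     0.     1.   ]] 66.05801754566855 326.8635756050473 238.3729672661448
n 10 translation [30.9, -23.0, -11.2] twist [-0.0002, 0.0001, 0.0818]
n 12 translation [25.8, -19.1, -9.3] twist [-0.0001, 0.0, 0.0682]
```

```bash
sed -i "s/'zx'/'ZX'/" h.py; python3 - <<'E'
from h import *
go([.518,-.365,.225],34,10)
E
```

```text
n 10 translation [44.2, -4.9, -0.7] twist [-0.0002, -0.0, -0.0369]
```

```bash
python3 -m pendant '[{"translation":[44.2,-4.9,-0.7],"twist":[0,0,-0.037],"grip":1},{"translation":[44.2,-4.9,-0.7],"twist":[0,0,-0.037],"grip":1},{"translation":[44.2,-4.9,-0.7],"twist":[0,0,-0.037],"grip":1},{"translation":[44.2,-4.9,-0.7],"twist":[0,0,-0.037],"grip":1},{"translation":[44.2,-4.9,-0.7],"twist":[0,0,-0.037],"grip":1},{"translation":[44.2,-4.9,-0.7],"twist":[0,0,-0.037],"grip":1},{"translation":[44.2,-4.9,-0.7],"twist":[0,0,-0.037],"grip":1},{"translation":[44.2,-4.9,-0.7],"twist":[0,0,-0.037],"grip":1},{"translation":[44.2,-4.9,-0.7],"twist":[0,0,-0.037],"grip":1},{"translation":[44.2,-4.9,-0.7],"twist":[0,0,-0.037],"grip":1}]' 20; python3 - <<'E'
from h import *
show(); snap('wrist','w1'); show()
C=V('w1').cloud(); print('z med',np.median(C[...,2]))
go([.52,.10,.35],102.8,10); go([.52,.10,.35],102.8,12)
E
```

```text
t: 1.1
tool_pos: [0.5278, -0.3644, 0.2184]
orientation: [-2.993, -0.921, 0.006]
force: [0.0, -1.0, -0.2]
opening: 0.0929
t 1.1 pos [ 0.5278 -0.3644  0.2184] yaw 34.22 tilt 0.6 F [ 0.  -1.  -0.2] op 0.0929
t 1.15 pos [ 0.5328 -0.3589  0.2183] yaw 34.62 tilt 0.67 F [ 0.9  4.2 -0.6] op 0.0931
z med 0.0008039264197411411
n 10 translation [45.0, -19.0, -12.9] twist [-0.0008, -0.001, -0.119]
n 12 translation [37.5, -15.8, -10.8] twist [-0.0007, -0.0008, -0.0992]
```

View pics/w1.png

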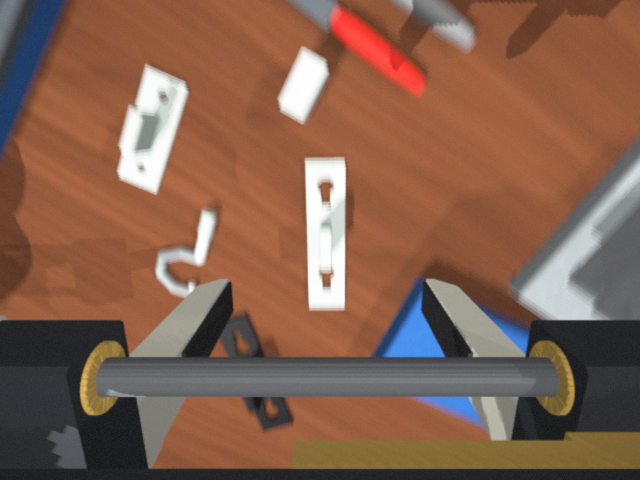

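The wrist view shows the strap at (325,234), upright in the picture, with a keyhole at each end (wide ends up, slots down). So the strap's +x matches the tool's +x. I measure it and go on to the fixture.

```bash
python3 - <<'E'
from h import *
w=V('w1'); C=w.cloud()
m=(w.p.min(2)>150).astype(np.uint8); k,l,st,ce=cv2.connectedComponentsWithStats(m); i=l[290,310]
c=np.argwhere(l==i)[:,::-1]; P=w.plane(c[:,0],c[:,1],.005)[:,:2]*1e3
r=cv2.minAreaRect(P.astype(np.float32)); print('strap',r)
m=(abs(C[...,0]-.493)<.03)&(abs(C[...,1]+.382)<.03)&(C[...,2]>.035)&(C[...,2]<.055); print('lug',C[m].mean(0),m.sum(),cv2.minAreaRect((C[m][:,:2]*1e3).astype(np.float32)))
E
python3 -m pendant '[{"translation":[45,-19,-13],"twist":[0,0,-0.119],"grip":1},{"translation":[45,-19,-13],"twist":[0,0,-0.119],"grip":1},{"translation":[45,-19,-13],"twist":[0,0,-0.119],"grip":1},{"translation":[45,-19,-13],"twist":[0,0,-0.119],"grip":1},{"translation":[45,-19,-13],"twist":[0,0,-0.119],"grip":1},{"translation":[45,-19,-13],"twist":[0,0,-0.119],"grip":1},{"translation":[45,-19,-13],"twist":[0,0,-0.119],"grip":1},{"translation":[45,-19,-13],"twist":[0,0,-0.119],"grip":1},{"translation":[45,-19,-13],"twist":[0,0,-0.119],"grip":1},{"translation":[45,-19,-13],"twist":[0,0,-0.119],"grip":1}]'
python3 - <<'E'
from h import *
show(); go([.51,.22,.33],102.8,6)
E
```

```text
strap ((499.6409912109375, -379.84637451171875), (168.6186981201172, 41.02358627319336), 34.680572509765625)
lug [ 0.49658213 -0.38232343  0.0445068 ] 499 ((495.2091369628906, -382.8504943847656), (39.942726135253906, 11.638310432434082), 34.38133239746094)
t: 2.15
tool_pos: [0.5357, 0.0893, 0.3419]
orientation: [-1.891, -2.476, -0.002]
force: [0.9, 0.8, -0.7]
opening: 0.093
t 2.15 pos [0.5357 0.0893 0.3419] yaw 105.25 tilt 1.5 F [ 0.9  0.8 -0.7] op 0.093
n 6 translation [22.1, 1.1, 2.2] twist [-0.0026, -0.0035, 0.0072]
```

```bash
python3 - <<'E'
from h import *
go([.503,.229,.29],102.8,6)
E
```

```text
n 6 translation [23.8, 0.4, 8.9] twist [-0.0026, -0.0035, 0.0072]
```

```bash
python3 -m pendant '[{"translation":[24,0.5,9],"twist":[-0.003,-0.004,0.007],"grip":0},{"translation":[24,0.5,9],"twist":[-0.003,-0.004,0.007],"grip":0},{"translation":[24,0.5,9],"twist":[-0.003,-0.004,0.007],"grip":0},{"translation":[24,0.5,9],"twist":[-0.003,-0.004,0.007],"grip":0},{"translation":[24,0.5,9],"twist":[-0.003,-0.004,0.007],"grip":0},{"translation":[24,0.5,9],"twist":[-0.003,-0.004,0.007],"grip":0},{"translation":[0,0,0],"twist":[0,0,0],"grip":0},{"translation":[0,0,0],"twist":[0,0,0],"grip":0},{"translation":[0,0,0],"twist":[0,0,0],"grip":0},{"translation":[0,0,0],"twist":[0,0,0],"grip":0}]'; python3 - <<'E'
from h import *
show(); snap('wrist','w2'); show()
w=V('w2');print(np.round(w.proj([[.4952,.2503,.1205],[.5165,.1566,.1205]]),1))
E
```

```text
t: 3.15
tool_pos: [0.4968, 0.238, 0.2892]
orientation: [1.943, 2.461, 0.002]
force: [-0.5, -0.1, -0.3]
opening: 0.0466
t 3.15 pos [0.4968 0.238  0.2892] yaw 103.4 tilt 0.37 F [-0.5 -0.1 -0.3] op 0.0466
t 3.2 pos [0.4969 0.2379 0.2893] yaw 103.39 tilt 0.37 F [ 0.4 -0.3  0.6] op 0.0463
[[327.2 203.7]
 [326.2 299.1]]
```

View pics/w2.png

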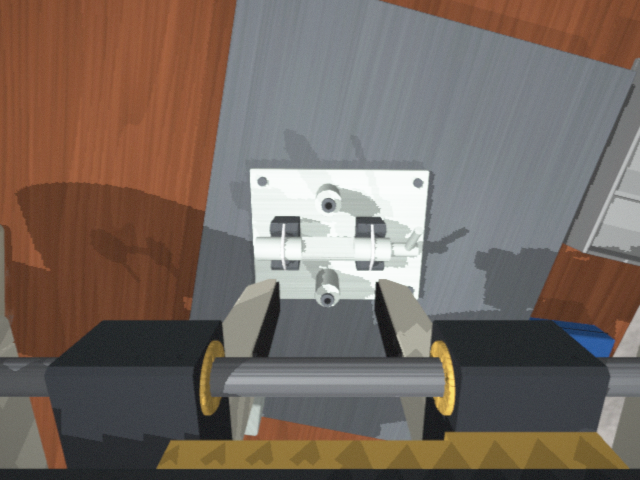

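The picture shows both sockets at (328,204) and (327,299), within 1–2 px of my top-view prediction. The lever pin is at (405,248) to (416,230), leaning to +y.

```bash
python3 - <<'E'
from h import *
w=V('w2'); C=w.cloud(); g=w.p.astype(int).mean(2); S=[]
for (u,v) in((328,204),(327,299)):
    y0,x0=v-6,u-6; yy,xx=np.mgrid[y0:y0+13,x0:x0+13]; q=np.clip(150-g[y0:y0+13,x0:x0+13],0,None)
    c=(q*xx).sum()/q.sum(),(q*yy).sum()/q.sum(); P=w.plane(*c,.1205); S.append(P)
    # head by depth
    m=(abs(C[...,2]-.1205)<.004)&(np.hypot(C[...,0]-P[0],C[...,1]-P[1])<.012); print('screw',np.round(c,2),P.round(4),'head by depth',C[m].mean(0).round(4),m.sum())
d=S[0]-S[1]; yaw=np.arctan2(d[1],d[0])-np.pi/2; mid=(S[0]+S[1])/2; print('sep',np.linalg.norm(d),'yaw',np.degrees(yaw),'mid',mid.round(4))
mid=(mid+[.5058,.2035,.1205])/2; yaw=(yaw+np.radians(12.8))/2; print('avg',mid,np.degrees(yaw))
Rz=R.from_euler('z',yaw).as_matrix(); o=np.r_[mid[:2],.109]
for n in('w2','top0'):
    L=(V(n).cloud()-o)@Rz*1e3
    m=(L[...,0]>68)&(L[...,0]<92)&(L[...,1]<60)&(L[...,2]>10)&(L[...,1]>-20)&(L[...,2]<60); A=L[m]
    p=np.polyfit(A[:,2],A[:,1],1); u,s,vt=np.linalg.svd(A-A.mean(0)); print(n,len(A),'x',A[:,0].min(),A[:,0].max(),'max y,z',A[:,1].max(),A[:,2].max(),'dir',vt[0],'lean',np.arctan(vt[0][1]/vt[0][2]),'centroid',A.mean(0), 'lean2',np.arctan2(A[:,1].mean(),A[:,2].mean()+8))
    m=(abs(L[...,0])<90)&(abs(L[...,0])>62)&(abs(L[...,1])<14)&(L[...,2]>-12)&(L[...,2]<6);print('bar y mean',L[m][:,1].min(),L[m][:,1].max(),'x',L[m][:,0].min(),L[m][:,0].max())
def W(x,y,z): return (o+Rz@np.array([x,y,z])/1e3)
yd=np.degrees(yaw)+90
for z in (60,): print(W(80,26,z)); go(W(80,26,z),yd,5)
E
```

```text
screw [328.25 204.92] [0.4964 0.2494 0.1205] head by depth [0.496  0.2492 0.1205] 179
screw [327.15 299.08] [0.5174 0.1568 0.1205] head by depth [0.5171 0.156  0.1202] 155
sep 0.09489948347676719 yaw 12.78501970200435 mid [0.5069 0.2031 0.1205]
avg [0.50633723 0.20330567 0.1205    ] 12.792509851002174
w2 176 x 75.83023181425857 83.69742911147604 max y,z 32.534455199426176 34.35593364003346 dir [-0.04343414 -0.68424018 -0.72796213] lean 0.7544479324631824 centroid [78.93128919 22.05217276 24.8101269 ] lean2 0.5917649283318187
bar y mean -10.969070205067608 10.408891714501117 x -71.83557564570508 89.92920202974842
top0 56 x 74.82326139374408 82.34216986754159 max y,z 31.286868558929015 33.79060523595166 dir [-0.01300652 -0.67421731 -0.73841847] lean 0.7399816352473807 centroid [78.42752709 20.60723247 23.09622169] lean2 0.58524619913235
bar y mean -12.279242081400737 10.339782712094388 x -73.2195612021061 87.84477729629562
[0.57859455 0.24637398 0.169     ]
n 5 translation [-2.0, 16.2, 24.1] twist [0.001, 0.0008, 0.0021]
```

```bash
python3 -m pendant '[{"translation":[-2,16.2,24],"twist":[0.001,0.001,0.002],"grip":-0.35},{"translation":[-2,16.2,24],"twist":[0.001,0.001,0.002],"grip":-0.35},{"translation":[-2,16.2,24],"twist":[0.001,0.001,0.002],"grip":-0.35},{"translation":[-2,16.2,24],"twist":[0.001,0.001,0.002],"grip":-0.35},{"translation":[-2,16.2,24],"twist":[0.001,0.001,0.002],"grip":-0.35},{"translation":[0,0,0],"twist":[0,0,0],"grip":-0.35},{"translation":[0,0,0],"twist":[0,0,0],"grip":-0.35},{"translation":[0,0,0],"twist":[0,0,0],"grip":-0.35},{"translation":[0,0,0],"twist":[0,0,0],"grip":-0.35},{"translation":[0,0,0],"twist":[0,0,0],"grip":-0.35}]' 8; cat >> h.py <<'E'
O=np.array([.5064,.2033,.109]); YAW=12.8; RZ=R.from_euler('z',YAW,degrees=True).as_matrix()
def W(x,y,z): return O+RZ@np.array([x,y,z])/1e3
def fx(P): return ((np.asarray(P)-O)@RZ*1e3)
E
python3 - <<'E'
from h import *
show(); T,s=Tnow(); print(fx(T[:3,3])); go(W(80,26.5,14),102.8,6)
E
```

```text
t: 4.2
tool_pos: [0.5866, 0.2419, 0.1757]
orientation: [1.965, 2.443, 0.018]
force: [-0.2, 0.4, 0.2]
opening: 0.03
t 4.2 pos [0.5866 0.2419 0.1757] yaw 102.37 tilt 0.75 F [-0.2  0.4  0.2] op 0.03
[86.76255947 19.89597027 66.73464834]
n 6 translation [1.1, -1.2, 8.8] twist [0.0022, -0.0003, -0.0012]
```

```bash
python3 -m pendant '[{"translation":[2.2,-2.4,5],"twist":[0.004,0,-0.002],"grip":-0.35},{"translation":[2.2,-2.4,5],"twist":[0.004,0,-0.002],"grip":-0.35},{"translation":[2.2,-2.4,5],"twist":[0.004,0,-0.002],"grip":-0.35},{"translation":[0,0,9.4],"twist":[0,0,0],"grip":-0.35},{"translation":[0,0,9.4],"twist":[0,0,0],"grip":-0.35},{"translation":[0,0,9.4],"twist":[0,0,0],"grip":-0.35},{"translation":[0,0,9.4],"twist":[0,0,0],"grip":-0.35},{"translation":[0,0,0],"twist":[0,0,0],"grip":-0.35},{"translation":[0,0,0],"twist":[0,0,0],"grip":-0.35},{"translation":[0,0,0],"twist":[0,0,0],"grip":-0.35}]' 8; python3 - <<'E'
from h import *
show(); T,s=Tnow(); print(fx(T[:3,3])); go(W(80,26.5,14),102.8,3)
E
```

```text
t: 5.2
tool_pos: [0.5767, 0.2479, 0.1188]
orientation: [-1.959, -2.454, -0.002]
force: [0.3, -0.8, 0.3]
opening: 0.0298
t 5.2 pos [0.5767 0.2479 0.1188] yaw 102.81 tilt 0.12 F [ 0.3 -0.8  0.3] op 0.0298
[78.38977354 27.88431049  9.78229852]
n 3 translation [-0.5, 0.5, -1.4] twist [0.0, -0.0007, 0.0001]
```

```bash
python3 -m pendant '[{"translation":[0,0.8,0],"twist":[0,0,0],"grip":-0.35},{"translation":[0,0.6,0],"twist":[0,0,0],"grip":-0.35},{"translation":[0,0,0],"twist":[0,0,0],"grip":-1},{"translation":[0,0,0],"twist":[0,0,0],"grip":-1},{"translation":[0,0,0],"twist":[0,0,0],"grip":-1},{"translation":[0,0,0],"twist":[0,0,0],"grip":-1},{"translation":[0,0,0],"twist":[0,0,0],"grip":-1},{"translation":[0,0,0],"twist":[0,0,0],"grip":-1},{"translation":[-2.7,0,-2],"twist":[0,0,0],"grip":-1},{"translation":[-2.8,0,-1.8],"twist":[0,0,0],"grip":-1}]' 12; python3 - <<'E'
from h import *
show(); T,s=Tnow(); print(fx(T[:3,3]))
E
```

```text
t: 6.2
tool_pos: [0.5795, 0.2437, 0.124]
orientation: [-1.958, -2.455, -0.005]
force: [0.4, 2.0, -2.5]
opening: 0.0076
t 6.2 pos [0.5795 0.2437 0.124 ] yaw 102.85 tilt 0.21 F [ 0.4  2.  -2.5] op 0.0076
[80.25720379 23.16049637 14.98557341]
```

```bash
python3 -m pendant '[{"translation":[-2.9,0,-1.7],"twist":[0,0,0],"grip":-1},{"translation":[-3,0,-1.5],"twist":[0,0,0],"grip":-1},{"translation":[-3.1,0,-1.2],"twist":[0,0,0],"grip":-1},{"translation":[-3.2,0,-1],"twist":[0,0,0],"grip":-1},{"translation":[-3.2,0,-0.7],"twist":[0,0,0],"grip":-1},{"translation":[-3,0,-0.4],"twist":[0,0,0],"grip":-1},{"translation":[-2,0,-0.1],"twist":[0,0,0],"grip":-1},{"translation":[0,0,0],"twist":[0,0,0],"grip":-1},{"translation":[0,0,0],"twist":[0,0,0],"grip":-1},{"translation":[0,0,0],"twist":[0,0,0],"grip":-1}]'; python3 - <<'E'
from h import *
show(); T,s=Tnow(); print(fx(T[:3,3]))
E
```

```text
t: 7.2
tool_pos: [0.5844, 0.2223, 0.131]
orientation: [-1.958, -2.453, -0.007]
force: [-0.5, 2.2, -1.7]
opening: 0.0076
t 7.2 pos [0.5844 0.2223 0.131 ] yaw 102.82 tilt 0.31 F [-0.5  2.2 -1.7] op 0.0076
[80.283083    1.21188702 21.96002304]
```

```bash
python3 -m pendant '[{"translation":[-0.7,0,0],"twist":[0,0,0],"grip":-1},{"translation":[-0.5,0,0],"twist":[0,0,0],"grip":-1},{"translation":[0,0,0],"twist":[0,0,0],"grip":-0.5},{"translation":[0,0,0],"twist":[0,0,0],"grip":-0.5},{"translation":[0,0,0],"twist":[0,0,0],"grip":-0.5},{"translation":[0,0,-20],"twist":[0,0,0],"grip":-0.5},{"translation":[0,0,-30],"twist":[0,0,0],"grip":-0.5},{"translation":[0,0,-30],"twist":[0,0,0],"grip":-0.5},{"translation":[0,0,0],"twist":[0,0,0],"grip":0},{"translation":[0,0,0],"twist":[0,0,0],"grip":0}]'; python3 - <<'E'
from h import *
show(); T,s=Tnow(); print(fx(T[:3,3]))
p,d,i=snap('wrist','w3'); snap('top','top1')
for n in('w3','top1'):
    v=V(n); L=fx(v.cloud()); m=(L[...,0]>70)&(L[...,0]<90)&(abs(L[...,1])<40)&(L[...,2]>10)&(L[...,2]<60); A=L[m]
    if len(A)<5: print(n,len(A)); continue
    print(n,len(A),A.min(0).round(1),A.max(0).round(1)); 
    for z in range(10,50,5):
        b=A[(A[:,2]>z)&(A[:,2]<=z+5)]
        if len(b): print(z,len(b),'y',b[:,1].min().round(1),b[:,1].max().round(1),b[:,1].mean().round(1),'x',b[:,0].mean().round(1))
c=V('w3').proj(W(80,0,20)).round().astype(int); print(c)
x,y=c; y0,x0=max(0,y-75),max(0,x-100); a=p[y0:y0+150,x0:x0+200]; cv2.imwrite('pics/crop3.png',cv2.resize(a,None,fx=3,fy=3,interpolation=2)[:,:,::-1]); print(x0,y0)
E
```

```text
t: 8.2
tool_pos: [0.5851, 0.2181, 0.2135]
orientation: [-1.961, -2.454, -0.002]
force: [0.7, -0.6, -0.1]
opening: 0.035
t 8.2 pos [0.5851 0.2181 0.2135] yaw 102.75 tilt 0.07 F [ 0.7 -0.6 -0.1] op 0.035
[ 79.98450259  -2.95469678 104.45933012]
w3 207 [76.1 -0.9 10.1] [83.9  6.4 43.5]
10 13 y 0.9 4.1 3.2 x 80.1
15 17 y 1.4 4.9 3.7 x 80.0
20 13 y 2.4 5.0 4.2 x 80.5
25 18 y 1.3 5.5 4.2 x 79.5
30 17 y 2.3 5.7 4.6 x 80.3
35 16 y 2.9 6.0 5.2 x 79.8
40 113 y -0.9 6.4 2.7 x 80.1
top1 28 [74.4 -3.  10.4] [81.5  4.  43.2]
10 4 y -3.0 1.4 -0.7 x 76.4
15 5 y -2.9 2.1 -1.0 x 77.7
20 4 y -2.2 1.6 -0.3 x 77.2
25 2 y -1.6 -1.4 -1.5 x 77.5
30 5 y -1.3 4.0 0.7 x 76.6
35 5 y -0.5 1.3 0.2 x 77.6
40 3 y 0.0 1.9 0.6 x 78.6
[327 240]
227 165
```

View pics/crop3.png

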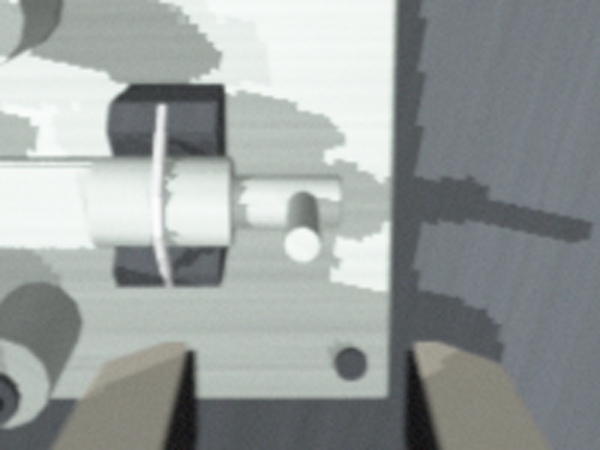

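The crop shows the pin nearly upright, tip at crop (303,243) and root at (300,200). I check the residual lean from the flat's own plane.

```bash
python3 - <<'E'
from h import *
for n in('w3','top1','w2','top0'):
    L=fx(V(n).cloud())
    for yl in((-8,8),(-6,6)):
        m=(abs(L[...,0])<22)&(L[...,1]>yl[0])&(L[...,1]<yl[1])&(L[...,2]>-15)&(L[...,2]<15); A=L[m]
        if len(A)<20: print(n,len(A)); continue
        c,*_=np.linalg.lstsq(np.c_[A[:,:2],np.ones(len(A))],A[:,2],rcond=None); print(n,len(A),'slope dz/dx,dz/dy',c.round(4),'theta',-np.arctan(c[1]).round(3),'std',np.std(A[:,2]-np.c_[A[:,:2],np.ones(len(A))]@c).round(2))
    # base plate slope as reference
    m=(abs(L[...,0])<80)&(abs(L[...,1])<70)&(abs(L[...,2]+47)<4); A=L[m]; c,*_=np.linalg.lstsq(np.c_[A[:,:2],np.ones(len(A))],A[:,2],rcond=None); print('   plate',c.round(4))
E
```

```text
w3 1186 slope dz/dx,dz/dy [ 1.400e-03 -7.510e-02 -2.152e+00] theta 0.075 std 0.69
w3 878 slope dz/dx,dz/dy [ 1.8000e-03 -7.9400e-02 -2.1312e+00] theta 0.079 std 0.7
   plate [-1.30000e-03  3.00000e-04 -4.69659e+01]
top1 168 slope dz/dx,dz/dy [-0.0029 -0.0999 -1.7306] theta 0.1 std 1.68
top1 127 slope dz/dx,dz/dy [-1.6000e-03 -9.7900e-02 -1.7498e+00] theta 0.098 std 1.77
   plate [-1.10000e-03 -8.00000e-04 -4.69586e+01]
w2 817 slope dz/dx,dz/dy [ 2.0000e-04 -7.1980e-01 -1.7222e+00] theta 0.624 std 1.05
w2 640 slope dz/dx,dz/dy [ 1.3000e-03 -7.8430e-01 -1.4928e+00] theta 0.665 std 0.9
   plate [-5.00000e-04  9.00000e-04 -4.69721e+01]
top0 151 slope dz/dx,dz/dy [ 4.000e-04 -5.911e-01 -8.766e-01] theta 0.534 std 1.88
top0 109 slope dz/dx,dz/dy [-0.0027 -0.6955 -0.3679] theta 0.608 std 1.52
   plate [-1.30000e-03  6.00000e-04 -4.69705e+01]
```

```bash
python3 - <<'E'
from h import *
show(); T,s=Tnow(); print(fx(T[:3,3])); go(W(80,2,18),102.8,5)
E
python3 -m pendant '[{"translation":[1.3,0,18],"twist":[0,0,0],"grip":-0.4},{"translation":[1.3,0,18],"twist":[0,0,0],"grip":-0.4},{"translation":[1.3,0,18],"twist":[0,0,0],"grip":-0.4},{"translation":[1.3,0,18],"twist":[0,0,0],"grip":-0.4},{"translation":[0,0,6],"twist":[0,0,0],"grip":-0.4},{"translation":[0,0,4],"twist":[0,0,0],"grip":-0.4},{"translation":[0,0,0],"twist":[0,0,0],"grip":-0.4},{"translation":[0,0,0],"twist":[0,0,0],"grip":-1},{"translation":[0,0,0],"twist":[0,0,0],"grip":-1},{"translation":[0,0,0],"twist":[0,0,0],"grip":-1}]'; python3 - <<'E'
from h import *
show(); T,s=Tnow(); print(fx(T[:3,3]))
E
```

```text
t 8.3 pos [0.585  0.2182 0.2131] yaw 102.76 tilt 0.06 F [ 0.3 -0.3  0.5] op 0.0424
[ 79.91443557  -2.87618633 104.12685113]
n 5 translation [1.0, 0.0, 17.2] twist [0.0001, -0.0002, -0.0002]
t: 9.3
tool_pos: [0.5835, 0.2223, 0.1227]
orientation: [-1.961, -2.453, 0.002]
force: [23.5, 5.2, -15.9]
opening: 0.0089
t 9.3 pos [0.5835 0.2223 0.1227] yaw 102.72 tilt 0.07 F [ 23.5   5.2 -15.9] op 0.0089
[79.4229794   1.46204064 13.68756659]
```

```bash
python3 -m pendant '[{"translation":[0,0,0],"twist":[0,0,0],"grip":-1},{"translation":[0,0,0],"twist":[0,0,0],"grip":-1},{"translation":[0,0,0],"twist":[0,0,0],"grip":-1},{"translation":[0,0,0],"twist":[0,0,0],"grip":-1},{"translation":[0,0,0],"twist":[0,0,0],"grip":-1},{"translation":[0,0,0],"twist":[0,0,0],"grip":-1},{"translation":[0,0,0],"twist":[0,0,0],"grip":-1},{"translation":[0,0,0],"twist":[0,0,0],"grip":-1},{"translation":[0,0,0],"twist":[0,0,0],"grip":-1},{"translation":[0,0,0],"twist":[0,0,0],"grip":-1}]' 6; python3 - <<'E'
from h import *
show(); T,s=Tnow(); print(fx(T[:3,3]))
E
```

```text
t: 10.3
tool_pos: [0.5843, 0.2225, 0.1232]
orientation: [1.962, 2.453, 0.001]
force: [2.2, 0.4, -4.7]
opening: 0.0077
t 10.3 pos [0.5843 0.2225 0.1232] yaw 102.71 tilt 0.04 F [ 2.2  0.4 -4.7] op 0.0077
[80.25244665  1.4273454  14.20353685]
```

```bash
python3 -m pendant '[{"translation":[-1.2,0,0],"twist":[0,0,0],"grip":-1},{"translation":[-1.2,0,0],"twist":[0,0,0],"grip":-1},{"translation":[-0.8,0,0],"twist":[0,0,0],"grip":-1},{"translation":[0,0,0],"twist":[0,0,0],"grip":-1},{"translation":[0,0,0],"twist":[0,0,0],"grip":-1},{"translation":[0,0,0],"twist":[0,0,0],"grip":-0.45},{"translation":[0,0,0],"twist":[0,0,0],"grip":-0.45},{"translation":[0,0,-20],"twist":[0,0,0],"grip":-0.45},{"translation":[0,0,-35],"twist":[0,0,0],"grip":-0.45},{"translation":[0,0,-30],"twist":[0,0,0],"grip":0}]'; cat > flat.py <<'E'
from h import *
def flat(n,yo=0):
    L=fx(V(n).cloud()); m=(abs(L[...,0])<22)&(abs(L[...,1])<7)&(L[...,2]>-15)&(L[...,2]<15); A=L[m]
    c,*_=np.linalg.lstsq(np.c_[A[:,:2],np.ones(len(A))],A[:,2],rcond=None); r=A[:,2]-np.c_[A[:,:2],np.ones(len(A))]@c
    A=A[abs(r)<1.5]; c,*_=np.linalg.lstsq(np.c_[A[:,:2],np.ones(len(A))],A[:,2],rcond=None); print(n,len(A),'theta',-np.arctan(c[1]).round(3),'z0',c[2].round(2))
    m=(L[...,0]>70)&(L[...,0]<90)&(abs(L[...,1])<40)&(L[...,2]>38)&(L[...,2]<60); print('tip',L[m].mean(0).round(1),m.sum())
E
python3 - <<'E'
from flat import *
show(); T,s=Tnow(); print(fx(T[:3,3]))
snap('wrist','w4'); flat('w3'); flat('w4'); show()
E
```

```text
t: 11.3
tool_pos: [0.5821, 0.2178, 0.2063]
orientation: [-1.96, -2.45, 0.011]
force: [0.3, -0.2, 0.2]
opening: 0.0298
t 11.3 pos [0.5821 0.2178 0.2063] yaw 102.69 tilt 0.48 F [ 0.3 -0.2  0.2] op 0.0298
[77.06604436 -2.59336992 97.33649857]
w3 988 theta 0.086 z0 -2.14
tip [80.1  2.8 41.6] 120
w4 1034 theta 0.027 z0 -2.07
tip [80.1  0.7 41.5] 130
t 11.35 pos [0.5844 0.2185 0.2127] yaw 102.69 tilt 0.06 F [0.6 0.  3.8] op 0.0332
```

```bash
python3 - <<'E'
from flat import *
snap('wrist','w5'); flat('w5'); snap('wrist','w6'); flat('w6'); show(); T,s=Tnow(); print(fx(T[:3,3]))
E
```

```text
w5 982 theta 0.047 z0 -2.07
tip [80.1  0.8 41.7] 123
w6 1022 theta 0.024 z0 -2.09
tip [80.   0.8 41.7] 124
t 11.45 pos [0.584  0.2185 0.2084] yaw 102.7 tilt 0.14 F [ 0.1 -0.7 -1.1] op 0.0412
[79.06115445 -2.41030443 99.39795736]
```

```bash
python3 -m pendant '[{"translation":[0.7,0.2,18],"twist":[0,0,0],"grip":-0.55},{"translation":[0.7,0.2,18],"twist":[0,0,0],"grip":-0.55},{"translation":[0.7,0.2,18],"twist":[0,0,0],"grip":-0.55},{"translation":[0.5,0.2,18],"twist":[0,0,0],"grip":-0.55},{"translation":[0,0,5],"twist":[0,0,0],"grip":-0.55},{"translation":[0,0,0],"twist":[0,0,0],"grip":-1},{"translation":[0,0,0],"twist":[0,0,0],"grip":-1},{"translation":[0,0,0],"twist":[0,0,0],"grip":-1},{"translation":[0,0,0],"twist":[0,0,0],"grip":-1},{"translation":[0,0,0],"twist":[0,0,0],"grip":-1}]' 10; python3 - <<'E'
from h import *
T,s=Tnow(); print(fx(T[:3,3]))
E
```

```text
t: 12.45
tool_pos: [0.5849, 0.2198, 0.1243]
orientation: [1.963, 2.451, -0.003]
force: [1.2, 1.1, -5.3]
opening: 0.0076
[80.23687366 -1.2734842  15.34148678]
```

```bash
python3 -m pendant '[{"translation":[-0.8,0,0],"twist":[0,0,0],"grip":-1},{"translation":[-0.8,0,0],"twist":[0,0,0],"grip":-1},{"translation":[-0.3,0,0],"twist":[0,0,0],"grip":-1},{"translation":[0,0,0],"twist":[0,0,0],"grip":-1},{"translation":[0,0,0],"twist":[0,0,0],"grip":-0.45},{"translation":[0,0,0],"twist":[0,0,0],"grip":-0.45},{"translation":[0,0,-30],"twist":[0,0,0],"grip":-0.45},{"translation":[0,0,-40],"twist":[0,0,0],"grip":-0.45},{"translation":[0,0,-40],"twist":[0,0,0],"grip":0},{"translation":[0,0,0],"twist":[0,0,0],"grip":0}]'; python3 - <<'E'
from flat import *
for n in('w7','w8'): snap('wrist',n); flat(n)
show(); u=np.array([np.cos(np.radians(34.3)),np.sin(np.radians(34.3))])
P=np.array([.494,-.3825])+.03*u; print(P)
go([*P,.24],34.3,12); go([.42,-.2,.32],34.3,9)
E
```

```text
t: 13.45
tool_pos: [0.5849, 0.217, 0.2404]
orientation: [1.963, 2.45, -0.005]
force: [0.5, -0.3, 0.4]
opening: 0.0372
w7 856 theta 0.012 z0 -2.04
tip [80.1 -0.  41.6] 98
w8 850 theta 0.019 z0 -2.04
tip [80.1 -0.  41.6] 100
t 13.55 pos [0.5827 0.2165 0.2345] yaw 102.6 tilt 0.56 F [0.6 0.3 0.2] op 0.0439
[ 0.51878295 -0.36559422]
n 12 translation [-50.0, 13.7, -0.4] twist [-0.0005, 0.0007, 0.0993]
n 9 translation [-52.8, 0.2, -9.4] twist [-0.0006, 0.001, 0.1325]
```

```bash
python3 -m pendant '[{"translation":[-48,13.5,-25],"twist":[0,0,0.1],"grip":0},{"translation":[-48,13.5,-25],"twist":[0,0,0.1],"grip":0},{"translation":[-50,13.7,0],"twist":[0,0,0.1],"grip":0},{"translation":[-50,13.7,0],"twist":[0,0,0.1],"grip":0},{"translation":[-50,13.7,0],"twist":[0,0,0.1],"grip":0},{"translation":[-50,13.7,0],"twist":[0,0,0.1],"grip":0},{"translation":[-50,13.7,0],"twist":[0,0,0.1],"grip":0},{"translation":[-50,13.7,0],"twist":[0,0,0.1],"grip":0},{"translation":[-50,13.7,0],"twist":[0,0,0.1],"grip":0},{"translation":[-50,13.7,0],"twist":[0,0,0.1],"grip":0}]' 10; python3 - <<'E'
from h import *
show(); go([.5188,-.3656,.20],34.3,6)
E
```

```text
t: 14.55
tool_pos: [0.589, -0.2535, 0.2654]
orientation: [-2.905, -1.166, 0.054]
force: [0.7, -0.1, 0.0]
opening: 0.0466
t 14.55 pos [ 0.589  -0.2535  0.2654] yaw 43.76 tilt 2.08 F [ 0.7 -0.1  0. ] op 0.0466
n 6 translation [-20.7, 7.3, 11.1] twist [-0.0035, 0.0049, 0.0275]
```

```bash
python3 -m pendant '[{"translation":[-20,7,12],"twist":[-0.004,0.005,0.02],"grip":0},{"translation":[-20,7,12],"twist":[-0.004,0.005,0.02],"grip":0},{"translation":[-20,7,12],"twist":[-0.004,0.005,0.02],"grip":0},{"translation":[-20,7,12],"twist":[-0.004,0.005,0.02],"grip":0},{"translation":[-20,7,12],"twist":[-0.004,0.005,0.02],"grip":0},{"translation":[-10,5,6],"twist":[0,0,0.01],"grip":0},{"translation":[0,0,0],"twist":[0,0,0],"grip":0},{"translation":[0,0,0],"twist":[0,0,0],"grip":0},{"translation":[0,0,0],"twist":[0,0,0],"grip":0},{"translation":[0,0,0],"twist":[0,0,0],"grip":0}]'; cat > strap.py <<'E'
from h import *
def strap(n,c0=(.494,-.3825)):
    w=V(n); C=w.cloud(); r=np.hypot(C[...,0]-c0[0],C[...,1]-c0[1])
    m=(r<.03)&(C[...,2]>.04)&(C[...,2]<.052); q=cv2.minAreaRect((C[m][:,:2]*1e3).astype(np.float32)); print('lug top',C[m].mean(0).round(4),m.sum(),q)
    m=((r<.1)&(w.p.min(2)>140)&(C[...,2]>-.005)&(C[...,2]<.012)).astype(np.uint8); k,l,st,ce=cv2.connectedComponentsWithStats(m); i=1+np.argmax(st[1:,4])
    c=np.argwhere(l==i)[:,::-1]; P=w.plane(c[:,0],c[:,1],.005)[:,:2]*1e3; print('plate',st[i],cv2.minAreaRect(P.astype(np.float32)))
    v,u=np.mgrid[:480,:640]; 
    f=(l==i).astype(np.uint8); cn,h=cv2.findContours(f,cv2.RETR_CCOMP,cv2.CHAIN_APPROX_NONE)
    for a,b in zip(cn,h[0]):
        if b[3]>=0 and cv2.contourArea(a)>10: a=a[:,0]; print('hole',w.plane(*a.mean(0),.005)[:2].round(4),cv2.minAreaRect((w.plane(a[:,0],a[:,1],.005)[:,:2]*1e3).astype(np.float32)))
E
python3 - <<'E'
from strap import *
show(); snap('wrist','s1'); strap('s1'); show()
E
```

```text
t: 15.55
tool_pos: [0.5183, -0.3622, 0.1848]
orientation: [-2.969, -0.978, 0.027]
force: [0.5, 0.6, 0.1]
opening: 0.0464
t 15.55 pos [ 0.5183 -0.3622  0.1848] yaw 36.47 tilt 1.31 F [0.5 0.6 0.1] op 0.0464
lug top [ 0.4963 -0.3824  0.0447] 592 ((495.65081787109375, -382.8442077636719), (39.810523986816406, 11.915167808532715), 34.47003936767578)
plate [ 311  160   49  159 5287] ((495.3756408691406, -383.42523193359375), (161.19342041015625, 41.24488830566406), 34.452274322509766)
hole [ 0.4796 -0.3943] ((477.90277099609375, -394.86993408203125), (78.74069213867188, 18.201679229736328), 36.265506744384766)
hole [ 0.5367 -0.355 ] ((536.5693969726562, -355.13018798828125), (29.411907196044922, 17.83697509765625), 36.6890869140625)
t 15.6 pos [ 0.5185 -0.3622  0.1849] yaw 36.48 tilt 1.29 F [-0.8 -0.2 -0.6] op 0.0466
```

```bash
python3 - <<'E'
from h import *
go([.4953,-.3831,.06],34.46,6)
E
```

```text
n 6 translation [-5.0, 0.8, 20.8] twist [-0.0032, 0.002, 0.0059]
```

```bash
python3 -m pendant '[{"translation":[-5,0.8,19],"twist":[-0.003,0.002,0.006],"grip":0},{"translation":[-5,0.8,19],"twist":[-0.003,0.002,0.006],"grip":0},{"translation":[-5,0.8,19],"twist":[-0.003,0.002,0.006],"grip":0},{"translation":[-5,0.8,19],"twist":[-0.003,0.002,0.006],"grip":0},{"translation":[-5,0.8,19],"twist":[-0.003,0.002,0.006],"grip":-0.2},{"translation":[-4,0.5,14],"twist":[-0.003,0.002,0.006],"grip":-0.2},{"translation":[0,0,0],"twist":[0,0,0],"grip":-0.2},{"translation":[0,0,0],"twist":[0,0,0],"grip":-0.2},{"translation":[0,0,0],"twist":[0,0,0],"grip":-0.2},{"translation":[0,0,0],"twist":[0,0,0],"grip":-0.2}]' 10; python3 - <<'E'
from h import *
show(); go([.4953,-.3831,.013],34.46,4)
E
```

```text
t: 16.6
tool_pos: [0.5045, -0.3818, 0.0816]
orientation: [2.987, 0.938, 0.014]
force: [0.2, -0.8, 0.5]
opening: 0.0374
t 16.6 pos [ 0.5045 -0.3818  0.0816] yaw 34.86 tilt 0.82 F [ 0.2 -0.8  0.5] op 0.0374
n 4 translation [-2.1, -1.1, 17.1] twist [0.0033, -0.0013, 0.0017]
```

```bash
python3 -m pendant '[{"translation":[-2.1,-1.1,13],"twist":[0.003,-0.001,0.002],"grip":-0.3},{"translation":[-2.1,-1.1,13],"twist":[0.003,-0.001,0.002],"grip":-0.3},{"translation":[-2.1,-1.1,13],"twist":[0.003,-0.001,0.002],"grip":-0.3},{"translation":[-2.1,-1.1,13],"twist":[0.003,-0.001,0.002],"grip":-0.3},{"translation":[0,0,8],"twist":[0,0,0],"grip":-0.3},{"translation":[0,0,4],"twist":[0,0,0],"grip":-0.3},{"translation":[0,0,0],"twist":[0,0,0],"grip":-0.3},{"translation":[0,0,0],"twist":[0,0,0],"grip":-0.3},{"translation":[0,0,0],"twist":[0,0,0],"grip":-0.3},{"translation":[0,0,0],"twist":[0,0,0],"grip":-0.3}]' 10; python3 - <<'E'
from h import *
show(); go([.4953,-.3831,.013],34.46,2)
E
```

```text
t: 17.6
tool_pos: [0.4953, -0.3835, 0.0125]
orientation: [3.001, 0.928, 0.002]
force: [0.4, -0.3, -0.3]
opening: 0.0325
t 17.6 pos [ 0.4953 -0.3835  0.0125] yaw 34.37 tilt 0.09 F [ 0.4 -0.3 -0.3] op 0.0325
n 2 translation [0.1, -0.2, -0.3] twist [0.0005, -0.0006, -0.0008]
```

```bash
python3 -m pendant '[{"translation":[0,0,0],"twist":[0,0,0],"grip":-1},{"translation":[0,0,0],"twist":[0,0,0],"grip":-1},{"translation":[0,0,0],"twist":[0,0,0],"grip":-1},{"translation":[0,0,0],"twist":[0,0,0],"grip":-1},{"translation":[0,0,0],"twist":[0,0,0],"grip":-1},{"translation":[0,0,0],"twist":[0,0,0],"grip":-1},{"translation":[0,0,-10],"twist":[0,0,0],"grip":-1},{"translation":[0,0,-25],"twist":[0,0,0],"grip":-1},{"translation":[0,0,-40],"twist":[0,0,0],"grip":-1},{"translation":[0,0,-45],"twist":[0,0,0],"grip":-1}]' 35; python3 - <<'E'
from h import *
show(); T=Tnow()[0]; print(T[:3,2])
E
```

```text
t: 18.6
tool_pos: [0.4899, -0.3786, 0.1274]
orientation: [-2.987, -0.924, 0.012]
force: [0.4, -0.8, -2.0]
opening: 0.012
t 18.6 pos [ 0.4899 -0.3786  0.1274] yaw 34.38 tilt 0.96 F [ 0.4 -0.8 -2. ] op 0.012
[-0.01173189  0.01200379 -0.99985913]
```

```bash
python3 - <<'E'
from h import *
P=W(0,-8,0); P[2]=.26; go(P,102.8,13); print(P)
E
```

```text
n 13 translation [44.2, -15.8, -10.1] twist [-0.0013, -0.0006, -0.0919]
[0.50817239 0.19549881 0.26      ]
```

```bash
python3 -m pendant '[{"translation":[25,-8,-40],"twist":[-0.003,0,-0.05],"grip":-1},{"translation":[25,-8,-40],"twist":[-0.003,0,-0.05],"grip":-1},{"translation":[25,-8,-40],"twist":[-0.003,0,-0.05],"grip":-1},{"translation":[30,-8,-35],"twist":[-0.003,0,-0.07],"grip":-1},{"translation":[44,-16,0],"twist":[0,0,-0.1],"grip":-1},{"translation":[44,-16,0],"twist":[0,0,-0.1],"grip":-1},{"translation":[44,-16,0],"twist":[0,0,-0.1],"grip":-1},{"translation":[44,-16,0],"twist":[0,0,-0.1],"grip":-1},{"translation":[44,-16,0],"twist":[0,0,-0.1],"grip":-1},{"translation":[44,-16,0],"twist":[0,0,-0.1],"grip":-1}]'; python3 - <<'E'
from h import *
show(); P=W(0,-8,0); P[2]=.24; go(P,102.8,6)
E
```

```text
t: 19.6
tool_pos: [0.5944, -0.0091, 0.3021]
orientation: [2.355, 2.064, 0.005]
force: [0.6, 1.4, -3.2]
opening: 0.0119
t 19.6 pos [ 0.5944 -0.0091  0.3021] yaw 82.47 tilt 0.59 F [ 0.6  1.4 -3.2] op 0.0119
n 6 translation [34.9, -12.9, 10.2] twist [0.0014, 0.001, -0.0591]
```

```bash
python3 -m pendant '[{"translation":[33,-12.5,5],"twist":[0.001,0.001,-0.055],"grip":-1},{"translation":[33,-12.5,5],"twist":[0.001,0.001,-0.055],"grip":-1},{"translation":[33,-12.5,10],"twist":[0.001,0.001,-0.055],"grip":-1},{"translation":[33,-12.5,10],"twist":[0.001,0.001,-0.055],"grip":-1},{"translation":[30,-12,15],"twist":[0.001,0.001,-0.055],"grip":-1},{"translation":[20,-8,15],"twist":[0,0,-0.04],"grip":-1},{"translation":[10,-3,10],"twist":[0,0,-0.02],"grip":-1},{"translation":[0,0,0],"twist":[0,0,0],"grip":-1},{"translation":[0,0,0],"twist":[0,0,0],"grip":-1},{"translation":[0,0,0],"twist":[0,0,0],"grip":-1}]'; python3 - <<'E'
from h import *
show(); P=W(0,-8,0); P[2]=.17; go(P,102.8,5); print(fx(Tnow()[0][:3,3]))
E
```

```text
t: 20.6
tool_pos: [0.513, 0.1936, 0.2329]
orientation: [1.953, 2.457, 0.005]
force: [0.0, -0.0, -2.4]
opening: 0.0116
t 20.6 pos [0.513  0.1936 0.2329] yaw 103.05 tilt 0.27 F [ 0.  -0.  -2.4] op 0.0116
n 5 translation [0.6, -0.9, 12.6] twist [0.0009, 0.0001, 0.0009]
[  4.25009444 -10.93360375 123.92022759]
```

```bash
python3 -m pendant '[{"translation":[0.6,-0.9,14],"twist":[0.001,0,0.001],"grip":-1},{"translation":[0.6,-0.9,14],"twist":[0.001,0,0.001],"grip":-1},{"translation":[0.6,-0.9,14],"twist":[0.001,0,0.001],"grip":-1},{"translation":[0.6,-0.9,14],"twist":[0.001,0,0.001],"grip":-1},{"translation":[0.6,-0.6,10],"twist":[0.001,0,0.001],"grip":-1},{"translation":[0,0,5],"twist":[0,0,0],"grip":-1},{"translation":[0,0,0],"twist":[0,0,0],"grip":-1},{"translation":[0,0,0],"twist":[0,0,0],"grip":-1},{"translation":[0,0,0],"twist":[0,0,0],"grip":-1},{"translation":[0,0,0],"twist":[0,0,0],"grip":-1}]'; python3 - <<'E'
from h import *
show(); print(fx(Tnow()[0][:3,3])); P=W(0,-8,0); P[2]=.14; go(P,102.8,2)
p,d,i=snap('wrist','p1'); q,_,_=snap('top','p1t')
a=cv2.resize(p[120:330,230:430],None,fx=2.6,fy=2.6,interpolation=2); cv2.imwrite('pics/p1c.png',a[:,:,::-1])
E
```

```text
t: 21.6
tool_pos: [0.5098, 0.1929, 0.1561]
orientation: [1.967, 2.448, -0.001]
force: [-0.3, 0.3, -2.5]
opening: 0.0118
t 21.6 pos [0.5098 0.1929 0.1561] yaw 102.43 tilt 0.06 F [-0.3  0.3 -2.5] op 0.0118
[  1.02793525 -10.8877159   47.13895926]
n 2 translation [1.4, -0.5, 8.1] twist [-0.0, 0.0005, -0.0033]
```

View pics/p1c.png

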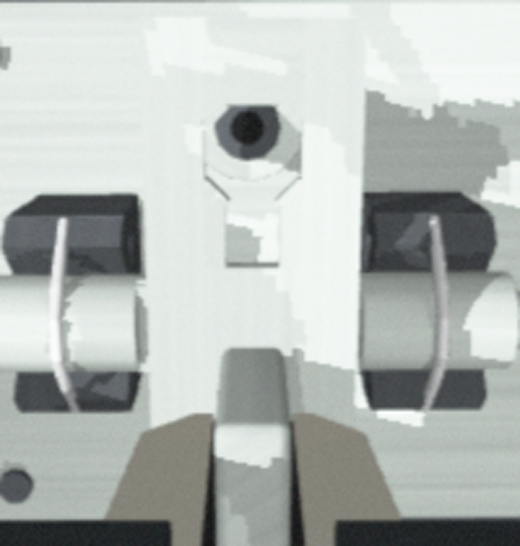

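The screw socket shows in the upper keyhole at crop (247,127). The slot's centre line is at crop x≈252, its end at crop y≈265, and the opening's far edge at y≈105. I turn these into offsets.

```bash
python3 - <<'E'
from h import *
w=V('p1'); T,s=Tnow(); show(); 
def tool(P): return ((P-T[:3,3])@T[:3,:3]*1e3).round(2)
zt=T[2,3]-.0125+.005
pc=lambda x,y:(230+x/2.6-.3,120+y/2.6-.3)
for n,c,z in(('slot end',(252,265),zt),('far edge',(248,105),zt),('L edge',(147,250),zt),('R edge',(362,250),zt),('slotL',(225.5,250),zt),('slotR',(278.5,250),zt),('screw',(247,127),.1205)):
    P=w.plane(*pc(*c),z); print(n,tool(P),fx(P).round(2))
v=V('p1t'); print(v.proj(np.array([W(0,48,11.5),W(0,-48,11.5)])).round(1))
q=v.p[200:290,120:250]; cv2.imwrite('pics/p1tc.png',cv2.resize(q,None,fx=5,fy=5,interpolation=2)[:,:,::-1])
E
```

```text
t 21.7 pos [0.5098 0.1929 0.1562] yaw 102.43 tilt 0.06 F [-0.6  0.4 -3.5] op 0.0118
slot end [35.04 -0.06  7.46] [ 1.22 24.14 39.67]
far edge [64.19 -0.75  7.43] [ 0.72 53.29 39.67]
L edge [ 37.9  -19.47   7.46] [-18.17  27.12  39.67]
R edge [37.89 20.28  7.46] [21.58 26.85 39.67]
slotL [37.9  -4.95  7.46] [-3.65 27.02 39.67]
slotR [37.89  4.85  7.46] [ 6.14 26.95 39.67]
screw [57.65 -1.1  35.61] [ 0.33 46.72 11.5 ]
[[166.6 250.1]
 [213.8 240.8]]
```

View pics/p1tc.png

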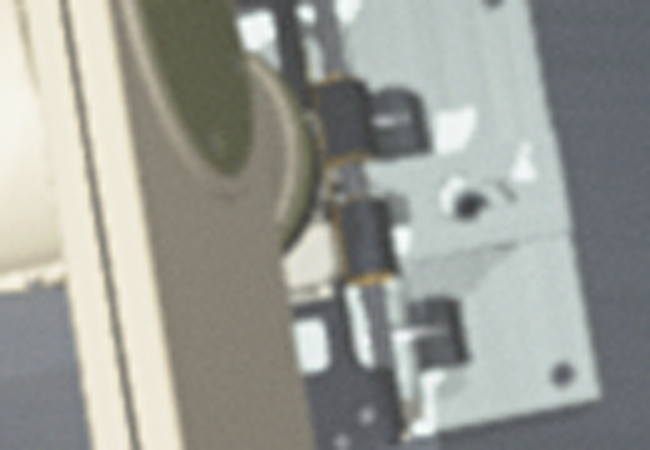

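The top view is mostly hidden by the arm (only the −y socket at (468,207) shows), so I rely on the wrist view. The strap is true in the grip, and the screw needs about +2 mm along and −1 mm across.

```bash
python3 -m pendant '[{"translation":[0.8,-0.4,4],"twist":[0,0,-0.003],"grip":-1},{"translation":[0.8,-0.4,4],"twist":[0,0,-0.003],"grip":-1},{"translation":[0.5,-0.2,4],"twist":[0,0,-0.001],"grip":-1},{"translation":[0,0,3],"twist":[0,0,0],"grip":-1},{"translation":[0,0,0],"twist":[0,0,0],"grip":-1},{"translation":[0,0,0],"twist":[0,0,0],"grip":-1},{"translation":[0,0,0],"twist":[0,0,0],"grip":-1},{"translation":[0,0,0],"twist":[0,0,0],"grip":-1},{"translation":[0,0,0],"twist":[0,0,0],"grip":-1},{"translation":[0,0,0],"twist":[0,0,0],"grip":-1}]'; python3 - <<'E'
from h import *
show(); print(fx(Tnow()[0][:3,3]))
p,d,i=snap('wrist','p2'); cv2.imwrite('pics/p2c.png',cv2.resize(p[110:270,250:410],None,fx=3.5,fy=3.5,interpolation=2)[:,:,::-1])
E
```

```text
t: 22.7
tool_pos: [0.5087, 0.195, 0.1404]
orientation: [1.958, 2.455, 0.0]
force: [0.8, 0.0, -2.7]
opening: 0.0118
t 22.7 pos [0.5087 0.195  0.1404] yaw 102.86 tilt 0.09 F [ 0.8  0.  -2.7] op 0.0118
[ 0.3643461  -8.59025376 31.44885942]
```

View pics/p2c.png

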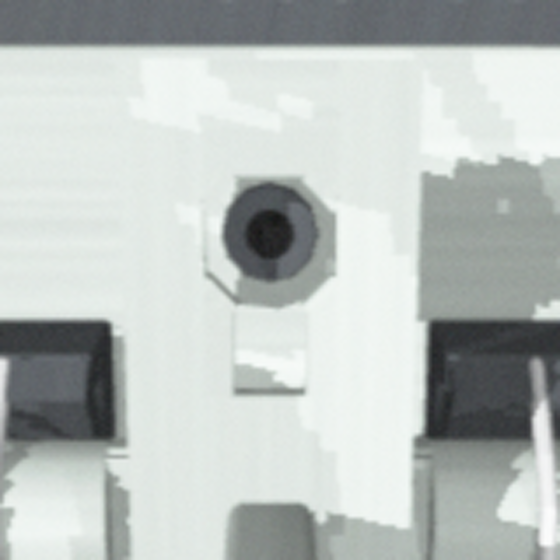

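The screw head is centred at crop (270,231), inside the octagonal opening which spans x 205–335 and y 178–308.

```bash
python3 - <<'E'
from h import *
w=V('p2'); T,s=Tnow()
def tool(P): return ((P-T[:3,3])@T[:3,:3]*1e3).round(2)
zt=T[2,3]-.0125+.005; pc=lambda x,y:(250+x/3.5-.35,110+y/3.5-.35)
for n,c,z in(('far',(270,178),zt),('left',(205,240),zt),('right',(335,240),zt),('near?',(270,308),zt),('slot end',(270,392),zt),('head',(270,231),.1205),('head top/bot',(270,183),.1205),('',(270,280),.1205)):
    P=w.plane(*pc(*c),z); print(n,tool(P),fx(P).round(2))
E
```

```text
far [6.397e+01 5.000e-02 7.430e+00] [ 0.37 55.4  23.97]
left [55.85 -8.63  7.43] [-8.3  47.27 23.97]
right [55.84  8.72  7.45] [ 9.06 47.28 23.97]
near? [4.669e+01 4.000e-02 7.450e+00] [ 0.39 38.12 23.97]
slot end [3.499e+01 3.000e-02 7.460e+00] [ 0.4  26.42 23.97]
head [5.561e+01 4.000e-02 1.991e+01] [ 0.39 47.03 11.5 ]
head top/bot [6.234e+01 4.000e-02 1.991e+01] [ 0.39 53.76 11.5 ]
 [4.859e+01 4.000e-02 1.992e+01] [ 0.4  40.01 11.5 ]
```

```bash
python3 -m pendant '[{"translation":[0,0,3],"twist":[0,0,0],"grip":-1},{"translation":[0,0,3.5],"twist":[0,0,0],"grip":-1},{"translation":[0,0,3.5],"twist":[0,0,0],"grip":-1},{"translation":[0,0,3],"twist":[0,0,0],"grip":-1},{"translation":[0,0,2],"twist":[0,0,0],"grip":-1},{"translation":[0,0,1],"twist":[0,0,0],"grip":-1},{"translation":[0,0,0],"twist":[0,0,0],"grip":-1},{"translation":[0,0,0],"twist":[0,0,0],"grip":-1},{"translation":[0,0,0],"twist":[0,0,0],"grip":-1},{"translation":[0,0,0],"twist":[0,0,0],"grip":-1}]'; python3 - <<'E'
from h import *
show(); print(fx(Tnow()[0][:3,3]))
E
```

```text
t: 23.75
tool_pos: [0.5088, 0.195, 0.1231]
orientation: [1.958, 2.455, 0.001]
force: [0.2, -0.2, -2.6]
opening: 0.0114
t 23.75 pos [0.5088 0.195  0.1231] yaw 102.86 tilt 0.1 F [ 0.2 -0.2 -2.6] op 0.0114
[ 0.52267041 -8.63123094 14.14836306]
```

```bash
python3 -m pendant '[{"translation":[0,0,0.6],"twist":[0,0,0],"grip":-1},{"translation":[0,0,0.6],"twist":[0,0,0],"grip":-1},{"translation":[0,0,0.4],"twist":[0,0,0],"grip":-1},{"translation":[0,0,0],"twist":[0,0,0],"grip":-1},{"translation":[0,0,0],"twist":[0,0,0],"grip":-1},{"translation":[0,0,0],"twist":[0,0,0],"grip":-1},{"translation":[0,0,0],"twist":[0,0,0],"grip":-1},{"translation":[0,0,0],"twist":[0,0,0],"grip":-1},{"translation":[0,0,0],"twist":[0,0,0],"grip":-1},{"translation":[0,0,0],"twist":[0,0,0],"grip":-1}]'; python3 - <<'E'
from h import *
show(); print(fx(Tnow()[0][:3,3]))
E
```

```text
t: 24.75
tool_pos: [0.5093, 0.1952, 0.1229]
orientation: [1.957, 2.455, 0.003]
force: [-2.1, -1.0, 0.5]
opening: 0.012
t 24.75 pos [0.5093 0.1952 0.1229] yaw 102.87 tilt 0.17 F [-2.1 -1.   0.5] op 0.012
[ 1.05420334 -8.56270952 13.91645971]
```

```bash
python3 -m pendant '[{"translation":[0,-0.5,0.8],"twist":[0,0,0],"grip":-1},{"translation":[0,0,1],"twist":[0,0,0],"grip":-1},{"translation":[0,0,1.2],"twist":[0,0,0],"grip":-1},{"translation":[0,0,1.2],"twist":[0,0,0],"grip":-1},{"translation":[0,0,1.2],"twist":[0,0,0],"grip":-1},{"translation":[0,0,1],"twist":[0,0,0],"grip":-1},{"translation":[0,0,0.5],"twist":[0,0,0],"grip":-1},{"translation":[0,0,0],"twist":[0,0,0],"grip":-1},{"translation":[0,0,0],"twist":[0,0,0],"grip":-1},{"translation":[0,0,0],"twist":[0,0,0],"grip":-1}]'; python3 - <<'E'
from h import *
show(); print(fx(Tnow()[0][:3,3]))
p,d,i=snap('wrist','p3'); cv2.imwrite('pics/p3c.png',cv2.resize(p[110:310,230:430],None,fx=2.8,fy=2.8,interpolation=2)[:,:,::-1]); snap('scene','p3s')
E
```

```text
t: 25.75
tool_pos: [0.5102, 0.1955, 0.123]
orientation: [1.955, 2.453, 0.008]
force: [-2.0, -0.5, 3.0]
opening: 0.0116
t 25.75 pos [0.5102 0.1955 0.123 ] yaw 102.87 tilt 0.41 F [-2.  -0.5  3. ] op 0.0116
[ 1.98809061 -8.43856757 13.96625207]
```

View pics/p3c.png

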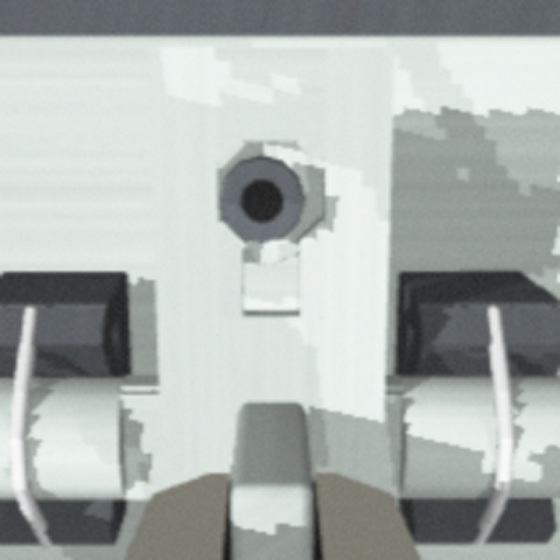

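The head sits in the opening but toward its left (head centre crop x 262 against the opening's 272), as the arm has drifted +x under the pressing. I check the strap's height and tilt by depth.

```bash
python3 - <<'E'
from h import *
T,s=Tnow(); print(T[:3,:3].round(4).tolist())
for n in('p2','p3'):
    L=fx(V(n).cloud())
    z0=24 if n=='p2' else 6
    m=(abs(L[...,0]-1)<17)&(L[...,1]>12)&(L[...,1]<70)&(abs(L[...,2]-z0)<3.5); A=L[m]
    c,*_=np.linalg.lstsq(np.c_[A[:,:2],np.ones(len(A))],A[:,2],rcond=None); r=A[:,2]-np.c_[A[:,:2],np.ones(len(A))]@c
    A=A[abs(r)<1]; c,*_=np.linalg.lstsq(np.c_[A[:,:2],np.ones(len(A))],A[:,2],rcond=None)
    print(n,len(A),'strap top plane',c.round(4),'z at y=48,0,-48:',[round(c[2]+c[1]*y,2) for y in(48,0,-48)])
    m=(np.hypot(L[...,0],L[...,1]-47.5)<7)&(abs(L[...,2]-11.5)<3); print('head',L[m].mean(0).round(2),m.sum())
    m=(abs(L[...,0])<80)&(L[...,1]>10)&(abs(L[...,2]+47)<3); print('plate z',np.median(L[m][:,2]).round(2))
E
```

```text
[[-0.2228, 0.9748, 0.0069], [0.9749, 0.2228, 0.0008], [-0.0007, 0.0069, -1.0]]
p2 6190 strap top plane [ 1.60000e-03 -2.20000e-03  2.24827e+01] z at y=48,0,-48: [np.float64(22.37), np.float64(22.48), np.float64(22.59)]
head [ 0.08 47.1  11.52] 566
plate z -47.0
p3 6184 strap top plane [4.6000e-03 5.0000e-04 4.9664e+00] z at y=48,0,-48: [np.float64(4.99), np.float64(4.97), np.float64(4.94)]
head [ 0.1  47.16 11.47] 682
plate z -47.0
```

Strap top is 4.97 mm above the posts and level, so it lies on both posts. Next I straighten the tool, recentre across, and then slide.

```bash
python3 - <<'E'
from h import *
go(W(0.3,-8.4,13.9),102.8,3)
E
python3 -m pendant '[{"translation":[0,-0.7,0],"twist":[0.003,0,0],"grip":-1},{"translation":[0,-0.7,0],"twist":[0.003,0,0],"grip":-1},{"translation":[0,-0.5,-0.1],"twist":[0.001,0,0],"grip":-1},{"translation":[0,0,0],"twist":[0,0,0],"grip":-1},{"translation":[0,0,0],"twist":[0,0,0],"grip":-1},{"translation":[0,0,0],"twist":[0,0,0],"grip":-1},{"translation":[0,0,0],"twist":[0,0,0],"grip":-1},{"translation":[0,0,0],"twist":[0,0,0],"grip":-1},{"translation":[0,0,0],"twist":[0,0,0],"grip":-1},{"translation":[0,0,0],"twist":[0,0,0],"grip":-1}]'; cat > rel.py <<'E'
from h import *
def rel(n):
    w=V(n); L=fx(w.cloud()); T,s=Tnow(); show(); print('tcp fx',fx(T[:3,3]).round(2))
    m=(np.hypot(L[...,0],L[...,1]-47.5)<7.5)&(abs(L[...,2]-11.5)<2); h=L[m].mean(0)
    a=L[...,1]; e=[]
    m=(abs(L[...,2]-5)<1.5)&(abs(L[...,0])<26)&(a>12)&(a<30); A=L[m]; 
    for y in range(12,30,3):
        b=A[(A[:,1]>y)&(A[:,1]<=y+3)]; 
        if len(b)>20: e.append((y+1.5,b[:,0].min(),b[:,0].max()))
    e=np.array(e); c=np.polyfit(e[:,0],(e[:,1]+e[:,2])/2,1); print('head',h.round(2),'strap centreline x at screw',np.polyval(c,h[1]).round(2),'slope deg',np.degrees(c[0]).round(2),'head along strap from TCP',(h-fx(T[:3,3]))[1].round(2))
    m=(abs(L[...,0])<16)&(a>12)&(a<60)&(abs(L[...,2]-5)<2.5);print('strap top z',np.median(L[m][:,2]).round(2))
E
python3 - <<'E'
from rel import *
snap('wrist','p4'); rel('p4')
E
```

```text
n 3 translation [0.0, -0.5, 0.0] twist [0.0023, 0.0002, 0.0004]
t: 26.85
tool_pos: [0.5092, 0.1953, 0.1229]
orientation: [1.958, 2.455, 0.001]
force: [1.3, -0.0, 0.7]
opening: 0.012
t 26.9 pos [0.5092 0.1953 0.1229] yaw 102.85 tilt 0.09 F [ 0.7 -0.5  0.1] op 0.0115
tcp fx [ 0.93 -8.42 13.94]
head [ 0.13 46.9  11.47] strap centreline x at screw 1.01 slope deg 0.5 head along strap from TCP 55.31
strap top z 4.97
```

```bash
python3 -m pendant '[{"translation":[0,-0.6,0],"twist":[0,0,0],"grip":-1},{"translation":[0,-0.4,0],"twist":[0,0,0],"grip":-1},{"translation":[1.5,0,0],"twist":[0,0,0],"grip":-1},{"translation":[2,0,0],"twist":[0,0,0],"grip":-1},{"translation":[2,0,0],"twist":[0,0,0],"grip":-1},{"translation":[2,0,0],"twist":[0,0,0],"grip":-1},{"translation":[2,0,0],"twist":[0,0,0],"grip":-1},{"translation":[0,0,0],"twist":[0,0,0],"grip":-1},{"translation":[0,0,0],"twist":[0,0,0],"grip":-1},{"translation":[0,0,0],"twist":[0,0,0],"grip":-1}]'; python3 - <<'E'
from rel import *
snap('wrist','p5'); rel('p5')
E
```

```text
t: 27.9
tool_pos: [0.5059, 0.2045, 0.123]
orientation: [1.957, 2.454, -0.0]
force: [1.0, -0.8, 1.1]
opening: 0.0116
t 27.95 pos [0.5059 0.2045 0.123 ] yaw 102.86 tilt 0.13 F [-0.3 -1.   0.9] op 0.012
tcp fx [-0.22  1.3  14.  ]
head [ 0.11 46.93 11.49] strap centreline x at screw -0.64 slope deg -0.55 head along strap from TCP 45.63
strap top z 5.0
```

```bash
python3 -m pendant '[{"translation":[1.5,0.2,0],"twist":[0,0,0],"grip":-1},{"translation":[2,0.1,0],"twist":[0,0,0],"grip":-1},{"translation":[1.5,0,0],"twist":[0,0,0],"grip":-1},{"translation":[1,0,0],"twist":[0,0,0],"grip":-1},{"translation":[0.3,0,0],"twist":[0,0,0],"grip":-1},{"translation":[0,0,0],"twist":[0,0,0],"grip":-1},{"translation":[0,0,0],"twist":[0,0,0],"grip":-1},{"translation":[0,0,0],"twist":[0,0,0],"grip":-1},{"translation":[0,0,0],"twist":[0,0,0],"grip":-1},{"translation":[0,0,0],"twist":[0,0,0],"grip":-1}]'; python3 - <<'E'
from rel import *
p,_,_=snap('wrist','p6'); rel('p6')
cv2.imwrite('pics/p6c.png',cv2.resize(p[110:310,230:430],None,fx=2.8,fy=2.8,interpolation=2)[:,:,::-1])
E
```

```text
t: 28.95
tool_pos: [0.5047, 0.211, 0.123]
orientation: [1.958, 2.454, -0.0]
force: [0.8, -1.8, 0.9]
opening: 0.012
t 29.0 pos [0.5047 0.211  0.123 ] yaw 102.84 tilt 0.14 F [ 0.4 -0.4  1.2] op 0.0119
tcp fx [ 0.05  7.9  14.02]
head [ 0.13 46.96 11.5 ] strap centreline x at screw 0.11 slope deg 0.47 head along strap from TCP 39.06
strap top z 5.01
```

```bash
python3 -m pendant '[{"translation":[0,0,0],"twist":[0,0,0],"grip":-0.3},{"translation":[0,0,0],"twist":[0,0,0],"grip":-0.3},{"translation":[0,0,0],"twist":[0,0,0],"grip":-0.3},{"translation":[0,0,0],"twist":[0,0,0],"grip":-0.3},{"translation":[0,0,-10],"twist":[0,0,0],"grip":-0.3},{"translation":[0,0,-30],"twist":[0,0,0],"grip":-0.3},{"translation":[0,0,-40],"twist":[0,0,0],"grip":-0.3},{"translation":[0,0,-40],"twist":[0,0,0],"grip":-0.3},{"translation":[0,0,0],"twist":[0,0,0],"grip":-0.3},{"translation":[0,0,0],"twist":[0,0,0],"grip":-0.3}]'; python3 - <<'E'
from flat import *
show(); p,_,_=snap('wrist','f1')
w=V('f1'); L=fx(w.cloud())
m=(np.hypot(L[...,0],L[...,1]-47.5)<7.5)&(abs(L[...,2]-11.5)<2); print('head+',L[m].mean(0).round(2),m.sum())
m=(np.hypot(L[...,0],L[...,1]+47.5)<7.5)&(abs(L[...,2]-11.5)<2); print('head-',L[m].mean(0).round(2),m.sum())
m=(abs(L[...,0])<22)&(abs(L[...,1])<36)&(abs(L[...,2]-45)<3); print('lug',L[m].mean(0).round(2),cv2.minAreaRect(L[m][:,:2].astype(np.float32)))
for a,b in((15,36),(-36,-15),(55,85),(-75,-55)):
    m=(abs(L[...,0])<22)&(L[...,1]>a)&(L[...,1]<b)&(abs(L[...,2]-5)<3); A=L[m]; print((a,b),A.min(0).round(1),A.max(0).round(1),np.median(A[:,2]).round(2))
m=(L[...,0]>70)&(L[...,0]<90)&(abs(L[...,1])<40)&(L[...,2]>38)&(L[...,2]<60); print('tip',L[m].mean(0).round(1),m.sum())
cv2.imwrite('pics/f1c.png',cv2.resize(p[100:400,180:480],None,fx=2,fy=2,interpolation=2)[:,:,::-1])
E
```

```text
t: 30.0
tool_pos: [0.503, 0.2117, 0.2491]
orientation: [-1.958, -2.457, 0.002]
force: [-0.3, 0.1, -0.1]
opening: 0.0324
t 30.0 pos [0.503  0.2117 0.2491] yaw 102.88 tilt 0.08 F [-0.3  0.1 -0.1] op 0.0324
head+ [2.000e-02 4.683e+01 1.152e+01] 233
head- [-3.000e-02 -4.829e+01  1.146e+01] 177
lug [-0.27  8.05 44.74] ((-0.3596673011779785, 7.465215682983398), (11.345396041870117, 39.50396728515625), 0.32947006821632385)
(15, 36) [-19.8  15.    2.8] [19.5 35.8  7.6] 5.01
(-36, -15) [-19.8 -36.    2.6] [ 19.6 -15.2   7.1] 4.91
(55, 85) [-20.1  55.    2.3] [19.8 84.5  7.3] 5.02
(-75, -55) [-20.1 -73.4   2.7] [ 19.5 -55.    7.3] 4.94
tip [79.4 -0.1 41.6] 99
```

View pics/f1c.png

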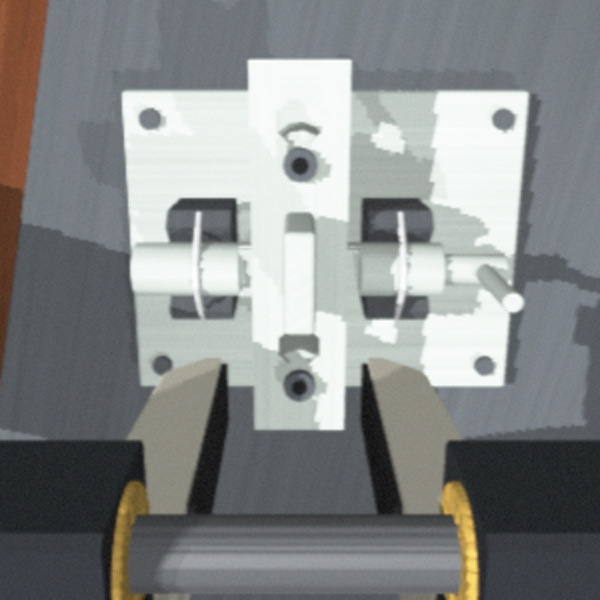

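Through the wrist camera both screw heads sit in the narrow slots (crop (300,165) and (299,385)), with the wide openings empty beyond them. The strap lies flat, the pin is upright and the gripper is clear.

```bash
python3 -c "
from h import *
show(); robot.close_job()"
```

```text
t 30.05 pos [0.5034 0.2118 0.2497] yaw 102.88 tilt 0.04 F [-0.   0.1  0.5] op 0.0326
the job is handed in; nothing more can be done
```

The strap is locked on the fixture with the bar's flat up, and I handed the job in at 30 s of the allowed 59 s.

I rolled the bar up by its lever pin in three grips. Then I took the keyhole strap by its lug, lowered it over both screw heads onto the posts, slid it 16 mm home and let go.

What the last checks showed:
- **Flat:** the lean was about 0.015 rad by a plane fitted to the flat, measured before the strap covered it. After release the lever tip was unmoved, at fixture y ≈ −0.1 mm.
- **Strap seating:** its top is 4.9–5.0 mm above the post tops along its whole length, so it lies flat. Both screws are in the narrow slots.
- **Slide position:** the lug is 7.5–8.8 mm from the screws' midpoint, against 8 mm nominal. The estimates disagree by about 1 mm, and I did not push the strap on to hard contact with the slot ends.
- **Forces:** the largest force I read was about 29 N at the wrist, for a moment as the jaws closed on the pin, well under the 120 N limit. All later readings were a few newtons.
- **Bystanders:** I planned the moves clear of the other tools, but took no final picture to confirm they had not moved.

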